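Image the coated plates on the carousel imager

ROBOT

A 6-joint arm with a two-finger parallel gripper is mounted at the origin on the work surface. World frame = base frame: x ahead of the robot, y to its left, z up, the work surface at z = 0. Lengths are in mm, angles in degrees, forces in N, time in s.
With the tool pointing down it reaches from about 350 to 850 mm from the base axis. Payload 8.1 kg.
Tool frame: the origin (TCP) lies at the very end of the fingers, on their centre line; the grasp point (between the pads) lies 19 mm behind it (tcp_to_grasp is the distance from the TCP to the grasp point, in mm); z points along the fingers, x is the direction in which the jaws open and shut, and the axes are right-handed (so a half turn about z gives the same grasp; the last joint's range is limited). The gripper opens to 85 mm and grips with 20 to 120 N. Pads are 22 mm wide; open, the fingers measure 114 mm over their backs; the gripper's body (76 mm by 85 mm) begins 54 mm behind the grasp point. The pads swing forward as they close: fully open they stand 13 mm farther back than shut.
Start: joints at [-78.289, 7.471, 85.268, -0, 87.261, -4.893], TCP at [171.477, -574.979, 231.292] pointing down, gripper open.
Joint ranges: [-169.43, 169.43], [-51.17, 129.36], [1.28, 143.12], [-76.62, 256.62], [0, 156.53], [-152.29, 152.29]. Speed limits (degrees/s): [136.94, 136.94, 159.86, 180, 180, 180].

INTERFACE

Orientations are given as [roll, pitch, yaw] about the fixed x, y, z axes, in that order (R = Rz(yaw) Ry(pitch) Rx(roll)).
In Python, from bench import * gives the robot as it stands. The module is installed in compiled form; this text tells all that it offers.
- The arm moves only by the tool apply_moves, never from a script. Its argument "targets" is text: rows parted by semicolons, each of 7 numbers parted by spaces: the turn, a rotation vector about the tool's x, y, z in rad, then the shift along the tool's x, y, z in cm, then the finger opening in cm, from 0 to 8.54. A call has exactly 5 rows; each row is the pose to reach, as a shift and turn from the pose commanded when the call began, along the tool's axes at that moment; what a row does not reach only later rows make up. A row lasts 1/10 s, in which the tool goes at most 50 mm and 8.59 degrees, less where a joint would pass 70% of its speed; a pose out of reach is approached as far as the arm can. A call with a gripper value outside its range is refused whole. The fingers move at their own pace and stop on an object; "force" is the grip in N (left out, the last holds). Time passes only in rows, so rows that repeat a pose let the fingers close, or fill a call up. It gives the time, the measured TCP pose, the force and the opening at its end, in the units of the state.
- sense(): the state, without advancing time (a new reading comes with each control period).
- snapshot(name): name is "scene" or "top" or "wrist"; returns the picture (480x640x3 uint8, red, green, blue); there is no depth.
- camera_model(name): a dict with "fx", "fy", "cx", "cy" (pixels), "position" and "attitude" of the camera in the world; the wrist camera has in their place "T_tool_cam" (4x4, takes a point from camera to tool coordinates, whose origin is the TCP and whose axes are the tool frame's). Camera axes: x right, y up, looking along -z (the intrinsics and any distortion apply to the point x, -y, -z); pixel columns grow to the right and rows downward; lengths in mm; the calibration is good to about 2 mm. A picture is of the moment at which its call begins: read the wrist's pose just before it. camera_model takes no time and is no camera call.
- hand_in(): hands the job in, once; it reports no verdict.
Trained networks look in the newest picture that a camera, given by its name, has taken for a name from the list of things; names that differ only in an ending like _2 or _b are one class to them, and where a whole thing is asked for, a point or a joint stands for the part that bears it (a point fixed in the world has none). Each returns a list of dicts, best first, with "confidence" (0 to 1); they miss things now and then, are a little off and sometimes report something else, mostly with a low value. They report only what shows in the picture. A call takes as long as a camera call. They do not tell look-alikes from the thing itself.
- recognise(camera, query): "at" ([row, column] in pixels, amid what is visible of it).
- place_of(camera, query): "at" ([row, column] in pixels: a listed point, or the origin of a listed thing).
The state is a dict: "time": time; "joint_pos": joint angles; "qd": joint speeds; "joint_efforts": joint torques, N m; "tool_pos": TCP position; "tcp_rot": TCP orientation; "ft_force": force on the tool from outside, world axes, zero at the start; "wrist_torque": the same for the moment, N m; "finger_gap": finger opening in mm.
Only numpy, scipy, OpenCV 4.12 (cv2) and the standard library are available. Lean on these libraries where they do the work, as an engineer would, in place of code of your own. Each camera call takes 0.05 s, during which the arm holds its last target. There are 200 camera calls.

TASK

First take the grey blank plate off the carousel and lay it flat and centred on the white tile, long side along long side. Then image every white coated plate on the bench mat, shortest first: lay it centred and in line in a marked place of the carousel, and turn the carousel until it has clicked in with that plate under the camera head, hands off the plate, for at least a second before the next one. Hold all plates by their glass edges and never touch the coated faces; at the end leave all the imaged plates centred in their places with the carousel clicked in, and leave the other things on the bench alone.

Things in the scene. Friction and masses are not known exactly. Their poses are not given: they have to be found in the camera images.
- blank: The blank plate, grey coating; at the start in the carousel place nearest the robot. Glass 80 (x) x 50 (y) x 8 mm, with a coating 1.8 mm thick on top that stops 4 mm short of all four edges; only the bare glass edges may be touched. Loose, coating up, 85 g. Origin: centre of the underside, z up.
- plate_s: Short white-coated plate, on the dark mat or absent. Glass 70 (x) x 50 (y) x 8 mm, with a coating 1.8 mm thick on top that stops 4 mm short of all four edges; only the bare glass edges may be touched. Loose, coating up, 75 g. Origin: centre of the underside, z up. The white plates differ only in length (70, 90, 110 mm).
- plate_m: Middle white-coated plate, on the dark mat or absent. Glass 90 (x) x 50 (y) x 8 mm, with a coating 1.8 mm thick on top that stops 4 mm short of all four edges; only the bare glass edges may be touched. Loose, coating up, 95 g. Origin: centre of the underside, z up.
- plate_l: Long white-coated plate, on the dark mat or absent. Glass 110 (x) x 50 (y) x 8 mm, with a coating 1.8 mm thick on top that stops 4 mm short of all four edges; only the bare glass edges may be touched. Loose, coating up, 115 g. Origin: centre of the underside, z up.
- tile: White ceramic tile, fixed, 130 (its x) x 90 (its y) x 12 mm high, lying on the mat: resting place for the blank, long side along long side. Origin: centre of its underside, so its top is 12 mm above it.
- imager: Fixed plate imager: round white base; origin on the carousel's axis at bench level, z up. -x side faces the robot within 0.3 rad: the loading side. On its -y side a black column (50 x 45 mm, 205 mm from the axis) carries the camera head: 60 mm wide, reaching in to 65 mm from the axis, underside 118, lens 106, top 163 mm above the bench.
- carousel (a joint): Angle of the carousel, a dark steel disc 330 mm across, top 40 mm above the bench, turning about the imager's origin; grows counter-clockwise from above, no end stops. Clicks into a detent at every multiple of pi/2 (0 at the start), pulling itself in from within about 0.7 rad; 5 to 10 N at a grip post turn it over a click.
- scan (a point): The spot below the camera head, at the height of the carousel's top face, 90 mm from the axis on the imager's -y side; its x points radially outwards. Clicked in, a nest lies exactly here.
- nest0 (a point): Centre of a plate place on the carousel's top face, one of four 90 degrees apart, 90 mm from the axis, each with a white outline 118 x 58 mm; its x points radially outwards (a plate's long side goes along it), z up. A quarter turn counter-clockwise takes the nest on the loading side under the camera head.
- post0 (a point): Top centre of one of four upright grip posts that turn with the carousel: aluminium, 14 mm thick, from the carousel's top up to 90 mm above the bench, 148 mm from the axis, 60 degrees clockwise (from above) of the nest of the same number. Pinch or push it round the circle.
- nest1 (a point): Centre of a plate place on the carousel's top face, one of four 90 degrees apart, 90 mm from the axis, each with a white outline 118 x 58 mm; its x points radially outwards (a plate's long side goes along it), z up. A quarter turn counter-clockwise takes the nest on the loading side under the camera head.
- post1 (a point): Top centre of one of four upright grip posts that turn with the carousel: aluminium, 14 mm thick, from the carousel's top up to 90 mm above the bench, 148 mm from the axis, 60 degrees clockwise (from above) of the nest of the same number. Pinch or push it round the circle.
- nest2 (a point): Centre of a plate place on the carousel's top face, one of four 90 degrees apart, 90 mm from the axis, each with a white outline 118 x 58 mm; its x points radially outwards (a plate's long side goes along it), z up. A quarter turn counter-clockwise takes the nest on the loading side under the camera head.
- post2 (a point): Top centre of one of four upright grip posts that turn with the carousel: aluminium, 14 mm thick, from the carousel's top up to 90 mm above the bench, 148 mm from the axis, 60 degrees clockwise (from above) of the nest of the same number. Pinch or push it round the circle.
- nest3 (a point): Centre of a plate place on the carousel's top face, one of four 90 degrees apart, 90 mm from the axis, each with a white outline 118 x 58 mm; its x points radially outwards (a plate's long side goes along it), z up. A quarter turn counter-clockwise takes the nest on the loading side under the camera head.
- post3 (a point): Top centre of one of four upright grip posts that turn with the carousel: aluminium, 14 mm thick, from the carousel's top up to 90 mm above the bench, 148 mm from the axis, 60 degrees clockwise (from above) of the nest of the same number. Pinch or push it round the circle.
- marker: Marker pen lying on the mat, 103 mm long, 17 mm thick; not part of the job, leave it where it is. Origin: underside, about mid-length.
- dish: Round clear dish with lid, 92 mm across, 18 mm high, before the robot; not part of the job, leave it where it is. Origin: centre of the underside.
- beaker: Glass beaker, 74 mm across, 90 mm high, at the back; not part of the job, leave it where it is. Origin: centre of the underside.
Not all that is in view belongs to the job. What is shaped like the blank but brown or purple is not meant.

How it is judged:
By the outcome, as a careful person would: the job done as asked, in the order asked, and still so for the second after the job is handed in, with the robot touching nothing.
Of plate_s, plate_m, plate_l only 2 to 3 are there at a start; the rules pass over those that are not, and their reading is None.
At some moment in a run one of plate_s, plate_m, plate_l may be knocked a few centimetres aside while the robot is not near it.
It also fails if it takes over 210 s, if anything falls off the work surface, if the arm or the gripper's body presses on something with over 40 N, if the wrist force passes 120 N, or if a joint passes its speed limit or range.

## Working session

There is one attempt and no reset: what is moved stays moved. The work goes in short steps, Python scripts to look and compute and a tool call to move; the robot and the scene stay as the last step left them, time stands still between calls to the robot, and variables do not carry over. Pictures are saved under pics/ and viewed, about 12 in all and at most 16, crops included, and the job is handed in when it is done.

Besides the shell and the picture viewer there is one more tool, called as a command line: name --argument value ..., lists and objects as JSON in quotes. apply_moves: Moves the arm, as the interface text tells. Its arguments: {"type":"object","properties":{"targets":{"type":"string"},"force":{"type":"number"}},"required":["targets"]}

```bash
mkdir -p pics
python3 - <<'E'
from bench import *
import cv2
for n in ("scene","top"):
    im=snapshot(n); cv2.imwrite(f"pics/{n}0.png",im[:,:,::-1])
    m=camera_model(n); print(n,m)
    if n=="top":
        for q in ("blank","plate_s","plate_m","plate_l","tile","imager","nest0","post0","scan"):
            print(q,[(d["confidence"],d["at"]) for d in place_of(n,q)][:5])
print(camera_model("wrist")); print(sense())
E
```

```text
scene {'fx': 513.9581814023811, 'fy': 513.9581814023811, 'cx': 311.416563798299, 'cy': 240.78140264970304, 'position': array([1049.94957022,  147.49270268, 1096.6439258 ]), 'attitude': array([ 30.21512209,  -0.63121036, 107.11361131])}
top {'fx': 520.279465836438, 'fy': 520.279465836438, 'cx': 323.6203529723878, 'cy': 236.93467034359531, 'position': array([ 285.35619363,  -21.26812213, 1167.98907449]), 'attitude': array([ 10.27683271,  -0.38905655, -89.87634184])}
blank [(0.84, [243.7, 395.7]), (0.82, [349.6, 425.5]), (0.81, [354.0, 487.5])]
plate_s [(0.88, [200.0, 234.4]), (0.69, [199.1, 153.8])]
plate_m [(0.88, [200.0, 234.4]), (0.69, [199.1, 153.8])]
plate_l [(0.88, [200.0, 234.4]), (0.69, [199.1, 153.8])]
tile [(0.74, [266.2, 153.1]), (0.62, [283.4, 301.0]), (0.2, [202.1, 234.7])]
imager [(0.72, [206.5, 403.2]), (0.52, [216.2, 343.5]), (0.48, [214.9, 449.5])]
nest0 [(0.88, [194.0, 367.4]), (0.87, [240.3, 400.1]), (0.73, [212.1, 443.9]), (0.7, [164.5, 417.9])]
post0 [(0.88, [134.2, 392.4]), (0.78, [264.0, 430.2]), (0.64, [181.6, 477.0]), (0.63, [215.9, 345.7])]
scan []
{'fx': 358.
[... 445 characters left out ...]
}
{'time': 0.55, 'joint_pos': array([-7.82865407e+01,  7.47098041e+00,  8.52698817e+01, -1.50968372e-03,
        8.72622230e+01, -4.89396328e+00]), 'qd': array([-4.79098466e-02, -1.57728863e-02, -2.32029089e-05,  3.11474101e-02,
       -6.40999565e-02, -8.46310744e-03]), 'joint_efforts': array([ 4.53317921e-05, -5.68836236e+01, -5.00486970e+01, -9.68216978e-05,
        2.10883249e-03,  5.61428885e-05]), 'tool_pos': array([ 171.48680061, -574.95200867,  231.27418388]), 'tcp_rot': array([ 1.79998761e+02,  3.20258066e-03, -7.33925054e+01]), 'ft_force': array([-0.15090606,  0.3076811 ,  0.44784004]), 'wrist_torque': array([-0.02686063, -0.00391522,  0.01900783]), 'finger_gap': 85.35891880188994}
```

View pics/top0.png

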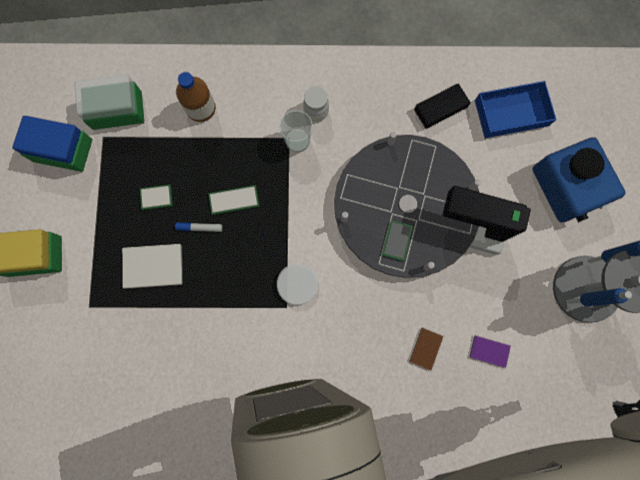

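View pics/scene0.png

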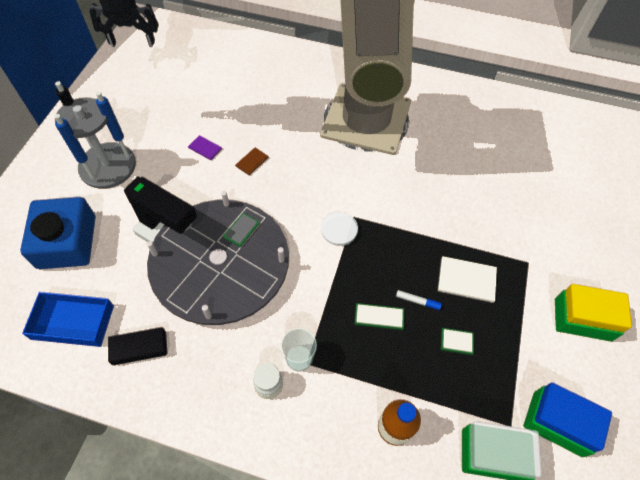

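Top view: two white plates at (197,155) and (200,233) (row, col) on the mat, tile at (266,152), marker at (228,198), and the grey blank in the loading nest at (241,397). The brown (348,426) and purple (351,489) plates are decoys off the carousel. By length, the white plates look like S (~31 px) and L (~49 px).

```bash
cat > h.py <<'E'
from bench import *
import numpy as np, cv2
from scipy.spatial.transform import Rotation as Ro
from scipy.optimize import least_squares
def rot(rpy): return Ro.from_euler("xyz",rpy,degrees=True).as_matrix()
def cam(name,s=None):
    m=camera_model(name); K=(m["fx"],m["fy"],m["cx"],m["cy"])
    if name=="wrist":
        s=s or sense(); R=rot(s["tcp_rot"]); T=m["T_tool_cam"]
        return K,R@T[:3,:3],R@T[:3,3]+s["tool_pos"]
    return K,rot(m["attitude"]),np.array(m["position"])
def unproj(c,rc,z):
    K,R,p=c; rc=np.atleast_2d(rc)
    d=np.c_[(rc[:,1]-K[2])/K[0],-(rc[:,0]-K[3])/K[1],-np.ones(len(rc))]@R.T
    return (p+d*((z-p[2])/d[:,2])[:,None])[:,:2]
def proj(c,P):
    K,R,p=c; q=(np.atleast_2d(P)-p)@R
    return np.c_[K[3]-K[1]*q[:,1]/-q[:,2], K[2]+K[0]*q[:,0]/-q[:,2]]
def rect(mask,c,z,near=None,amin=300,world=None):
    "largest blob (or one nearest world xy) -> centre, long side, short side, yaw of long side"
    cs,_=cv2.findContours(mask.astype(np.uint8),cv2.RETR_EXTERNAL,cv2.CHAIN_APPROX_NONE); out=[]
    for k in cs:
        if cv2.contourArea(k)<amin: continue
        w=unproj(c,k[:,0,::-1].astype(float),z).astype(np.float32)
        (x,y),(a,b),t=cv2.minAreaRect(w)
        if a<b: a,b,t=b,a,t+90
        out.append((round(x,1),round(y,1),round(a,1),round(b,1),round((t+90)%180-90,2)))
    return out
def move(x,y,z,yaw,s=None):
    "tool-frame shift (cm) and turn for a target pose; tool kept pointing down"
    s=s or sense(); R=rot(s["tcp_rot"])
    v=Ro.from_matrix(R.T@rot([180,0,yaw])).as_rotvec()
    d=R.T@(np.array([x,y,z])-s["tool_pos"])/10
    print("turn",np.round(v,3),"shift cm",np.round(d,2))
E
python3 - <<'E'
from h import *
im=cv2.imread("pics/top0.png"); c=cam("top")
hsv=cv2.cvtColor(im,cv2.COLOR_BGR2HSV)
m=np.zeros(im.shape[:2],bool); m[150:300,105:275]=True
print("white",rect((hsv[:,:,2]>140)&m,c,9.8,amin=80))
print("blank, nest", unproj(c,[[243.7,395.7]],40))
N=unproj(c,[[194,367.4],[240.3,400.1],[212.1,443.9],[164.5,417.9]],40)
P=unproj(c,[[215.9,345.7],[264,430.2],[181.6,477],[134.2,392.4]],90)
print(N,P,sep="\n")
# nests ccw from +y? order: +y nest(90), -x nest(180), -y(270), +x(0)
an=np.radians([90,180,270,0]); ap=np.radians([120,210,300,30])
f=lambda q: np.r_[(q[:2]+90*np.c_[np.cos(an+q[2]),np.sin(an+q[2])]-N).ravel(),(q[:2]+148*np.c_[np.cos(ap+q[2]),np.sin(ap+q[2])]-P).ravel()]
r=least_squares(f,[500,-170,0],loss="soft_l1",f_scale=5); print(r.x,np.degrees(r.x[2]),np.round(r.fun))
E
```

```text
white [(429.8, 355.0, 129.0, 89.5, -85.79), (519.7, 239.2, 66.0, 9.3, -89.8), (583.0, 178.9, 101.9, 42.6, -79.45), (588.7, 357.4, 61.9, 42.2, -82.33)]
blank, nest [[ 475.30493691 -187.12289483]]
[[ 587.89269889 -126.26624732]
 [ 482.93228885 -196.99744952]
 [ 546.99363462 -296.14394208]
 [ 657.24149001 -241.52389351]]
[[ 526.35054196  -74.9210833 ]
 [ 424.12249305 -250.9415298 ]
 [ 602.94949759 -357.92909223]
 [ 709.58158562 -178.03085473]]
[ 5.67216050e+02 -2.15491121e+02 -2.60266899e-01] -14.912194880017942 [ 2. -2. -3.  5. -3. -6. -3.  3.  2.  2.  0. -3.  3. -0.  1.  1.]
```

```bash
cat >> h.py <<'E'
def plan(*wp,s=None):
    "wp: (x,y,z,yaw) one per call; prints turn z (rad) and shift (cm) for each call"
    s=s or sense(); p=np.array(s["tool_pos"]); R=rot(s["tcp_rot"])
    for w in wp:
        Rn=rot([180,0,w[3]]); v=Ro.from_matrix(R.T@Rn).as_rotvec(); d=R.T@(np.array(w[:3])-p)/10
        print(np.round(v,3),np.round(d,2)); p=np.array(w[:3],float); R=Rn
E
python3 - <<'E'
from h import *
plan((230,-520,280,-38),(310,-400,260,0),(400,-280,220,38),(480,-192,160,75))
E
```

```text
[ 0.     0.    -0.618] [-3.59 -7.18 -4.87]
[ 0.     0.    -0.663] [ -1.08 -14.38   2.  ]
[ 0.     0.    -0.663] [  9. -12.   4.]
[-0.     0.    -0.646] [11.72 -2.01  6.  ]
```

apply_moves --targets "0 0 -0.12 -0.7 -1.4 -1 6.5;0 0 -0.25 -1.4 -2.9 -2 6.5;0 0 -0.37 -2.2 -4.3 -3 6.5;0 0 -0.5 -2.9 -5.8 -4 6.5;0 0 -0.62 -3.6 -7.2 -4.9 6.5"

```text
time: 1.05
tool_pos: [230.7, -519.5, 280.9]
tcp_rot: [180.0, -0.0, -37.6]
ft_force: [0.5, -0.2, 0.2]
finger_gap: 64.7
```

apply_moves --targets "0 0 -0.13 -0.2 -2.9 0.4 6.5;0 0 -0.26 -0.4 -5.8 0.8 6.5;0 0 -0.4 -0.6 -8.6 1.2 6.5;0 0 -0.53 -0.9 -11.5 1.6 6.5;0 0 -0.66 -1.1 -14.4 2 6.5"

```text
time: 1.55
tool_pos: [310.4, -398.5, 260.3]
tcp_rot: [180.0, -0.0, 0.2]
ft_force: [0.9, 0.1, 0.1]
finger_gap: 65.2
```

apply_moves --targets "0 0 -0.13 1.8 -2.4 0.8 6.5;0 0 -0.26 3.6 -4.8 1.6 6.5;0 0 -0.4 5.4 -7.2 2.4 6.5;0 0 -0.53 7.2 -9.6 3.2 6.5;0 0 -0.66 9 -12 4 6.5"

```text
time: 2.05
tool_pos: [400.7, -278.6, 220.2]
tcp_rot: [180.0, -0.0, 38.1]
ft_force: [-0.1, 0.3, -0.2]
finger_gap: 65.0
```

apply_moves --targets "0 0 -0.13 2.3 -0.4 1.2 6.5;0 0 -0.26 4.7 -0.8 2.4 6.5;0 0 -0.4 7 -1.2 3.6 6.5;0 0 -0.53 9.4 -1.6 4.8 6.5;0 0 -0.65 11.7 -2 6 6.5"

```text
time: 2.55
tool_pos: [481.0, -191.3, 160.0]
tcp_rot: [180.0, 0.0, 75.3]
ft_force: [0.8, 0.7, -0.2]
finger_gap: 65.2
```

Run:
```python
from h import *
s=sense(); im=snapshot("wrist")[:,:,::-1].copy(); cv2.imwrite("pics/w1.png",im)
print(s["tool_pos"],s["tcp_rot"],s["qd"].round(2))
c=cam("wrist",s); d=place_of("wrist","blank"); print(d,[unproj(c,k["at"],40) for k in d])
for q,z in (("nest0",40),("post0",90)): print(q,[(k["confidence"],unproj(c,k["at"],z).round(1)) for k in place_of("wrist",q)])
```

```text
[ 480.99698771 -191.29825014  160.03251744] [1.79970788e+02 6.66863590e-03 7.53153721e+01] [ 2.536e+01  1.808e+01 -4.490e+00 -2.000e-02 -1.367e+01 -4.254e+01]
[{'at': [231.0, 316.3], 'confidence': 0.98}] [array([[ 480.77371615, -190.61001827]])]
nest0 []
post0 [(0.92, array([[529.1, -74. ]])), (0.65, array([[ 421.2, -256.1]]))]
```

View pics/w1.png

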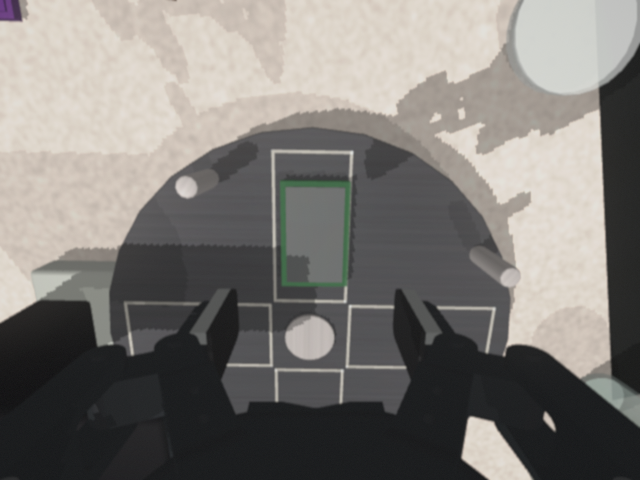

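Wrist view: blank (green-edged, grey) centred at about (233,316), nest outline lines, posts at (187,186) and (277,511), hub at (337,310). The dish is at (50,570), away from the work.

```bash
cat >> h.py <<'E'
def carousel(im,c,q0,show=None):
    "fit axis x,y and yaw (deg) to the white nest outlines (z=40) by edge distance"
    g=cv2.cvtColor(im,cv2.COLOR_BGR2GRAY); th=cv2.morphologyEx(g,cv2.MORPH_TOPHAT,np.ones((9,9)))
    hsv=cv2.cvtColor(im,cv2.COLOR_BGR2HSV); th[hsv[:,:,1]>70]=0
    D=cv2.distanceTransform((th<22).astype(np.uint8),cv2.DIST_L2,5)
    t=np.linspace(-1,1,60); L=[]
    for sx,sy in ((t*59,29+0*t),(t*59,-29+0*t),(59+0*t,t*29),(-59+0*t,t*29)): L.append(np.c_[90+sx,sy])
    L=np.vstack(L); pts=np.vstack([L@np.array([[np.cos(a),np.sin(a)],[-np.sin(a),np.cos(a)]]) for a in np.pi/2*np.arange(4)])
    def pix(q):
        a=np.radians(q[2]); P=pts@np.array([[np.cos(a),np.sin(a)],[-np.sin(a),np.cos(a)]])+q[:2]
        return proj(c,np.c_[P,np.full(len(P),40.)])
    def cost(q):
        p=pix(q); return cv2.remap(D,p[:,1].astype(np.float32),p[:,0].astype(np.float32),cv2.INTER_LINEAR,borderValue=8).ravel()
    q=np.array(q0,float)
    for cl in (8,4,2):
        q=least_squares(lambda v:np.minimum(cost(v),cl)if cl>5 else cost(v),q,loss="cauchy",f_scale=cl/4,x_scale=[1,1,.5],diff_step=1e-4).x
    if show:
        v=im.copy()
        for r,cc in pix(q).astype(int):
            if 0<=r<480 and 0<=cc<640: v[r,cc]=(0,0,255)
        cv2.imwrite(show,v)
    return q,np.mean(cost(q)<1.5)
def plate(im,c,z,near,rad=75,lo=(40,60,30),hi=(90,255,255)):
    "green-edged plate near world xy: outer rect at height z"
    hsv=cv2.cvtColor(im,cv2.COLOR_BGR2HSV); m=cv2.inRange(hsv,lo,hi)
    u=proj(c,[[near[0],near[1],z]])[0]; k=np.zeros(m.shape,np.uint8)
    sc=np.linalg.norm(proj(c,[[near[0]+rad,near[1],z]])[0]-u); cv2.circle(k,(int(u[1]),int(u[0])),int(sc),255,-1)
    m=cv2.morphologyEx(m&k,cv2.MORPH_CLOSE,np.ones((3,3)))
    ys,xs=np.nonzero(m); w=unproj(c,np.c_[ys,xs].astype(float),z).astype(np.float32)
    (x,y),(a,b),t=cv2.minAreaRect(w)
    if a<b: a,b,t=b,a,t+90
    return np.round((x,y,a,b,(t+90)%180-90),2),len(ys)
E
python3 - <<'E'
from h import *
s=sense(); im=snapshot("wrist")[:,:,::-1].copy(); s2=sense()
print(s["tool_pos"],s2["tool_pos"],s2["tcp_rot"]); c=cam("wrist",s2)
print(carousel(im,c,[567,-215,-14.9],"pics/car1.png")); print(plate(im,c,48,(481,-191)))
E
```

```text
[ 480.11855826 -191.88571396  160.1375957 ] [ 480.15828489 -192.47927082  160.65869644] [1.79993131e+02 2.58122273e-02 7.49032112e+01]
(array([ 566.28721659, -219.56426342,  -15.45524608]), np.float64(0.678125))
(array([ 481.76, -193.16,   81.09,   50.29,  -15.31]), 1599)
```

View pics/car1.png

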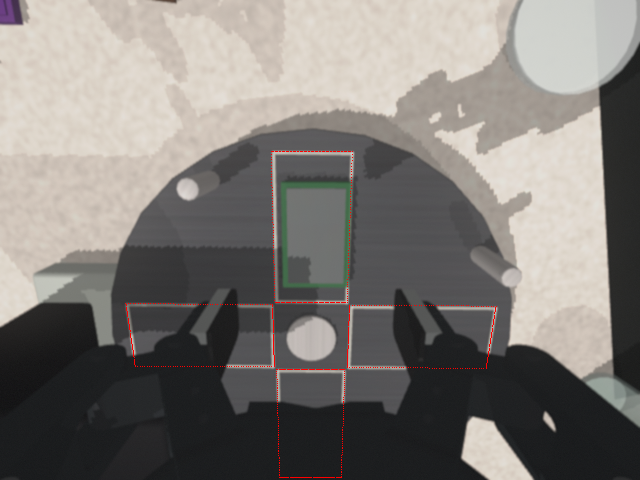

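Run:
```python
from h import *
for i in range(4):
    s=sense(); print(s["time"],s["tool_pos"].round(2),s["tcp_rot"].round(2))
plan((481.8,-193.2,75,74.7),(481.8,-193.2,39,74.7))
```

```text
2.8 [ 480.16 -192.48  160.66] [1.7999e+02 3.0000e-02 7.4900e+01]
2.8 [ 480.16 -192.48  160.66] [1.7999e+02 3.0000e-02 7.4900e+01]
2.8 [ 480.16 -192.48  160.66] [1.7999e+02 3.0000e-02 7.4900e+01]
2.8 [ 480.16 -192.48  160.66] [1.7999e+02 3.0000e-02 7.4900e+01]
[0.    0.    0.004] [-0.02  0.18  8.57]
[0. 0. 0.] [ 0.  -0.   3.6]
```

apply_moves --targets "0 0 0.004 0 0.1 2 6.5;0 0 0.004 0 0.2 5 6.5;0 0 0.004 0 0.2 8 6.5;0 0 0.004 0 0.2 8.5 6.5;0 0 0.004 0 0.2 8.5 6.5"

```text
time: 3.3
tool_pos: [481.4, -193.0, 75.2]
tcp_rot: [-179.9, -0.0, 74.7]
ft_force: [0.7, -0.8, 0.1]
finger_gap: 65.0
```

apply_moves --targets "0 0 0 0 0 1 6.5;0 0 0 0 0 2 6.5;0 0 0 0 0 3 6.5;0 0 0 0 0 3.5 6.5;0 0 0 0 0 3.5 6.5"

```text
time: 3.8
tool_pos: [481.4, -192.2, 39.1]
tcp_rot: [-179.9, -0.0, 74.8]
ft_force: [-0.3, 0.9, -0.6]
finger_gap: 65.3
```

apply_moves --targets "0 0 0 0 0 0 4.5;0 0 0 0 0 0 4.5;0 0 0 0 0 0 4.5;0 0 0 0 0 0 4.5;0 0 0 0 0 0 4.5" --force 30

```text
time: 4.3
tool_pos: [482.5, -192.8, 40.7]
tcp_rot: [180.0, 0.0, 74.8]
ft_force: [-0.2, 0.1, 2.2]
finger_gap: 48.7
```

Run:
```python
from h import *
s=sense(); im=snapshot("wrist")[:,:,::-1].copy(); s2=sense(); cv2.imwrite("pics/g1.png",im)
print(s["tool_pos"],s2["tool_pos"],s2["tcp_rot"],s2["ft_force"],s2["finger_gap"]); c=cam("wrist",s2)
print(plate(im,c,48,(481,-191)))
```

```text
[ 482.53213989 -192.7635057    40.66661145] [ 482.50431107 -192.75822959   40.63006358] [1.79961850e+02 4.96680565e-03 7.47694563e+01] [-0.24595214 -0.03905657  2.27765972] 49.10240952429294
(array([ 481.5 , -192.44,   81.43,   50.66,  -15.17]), 5229)
```

View pics/g1.png

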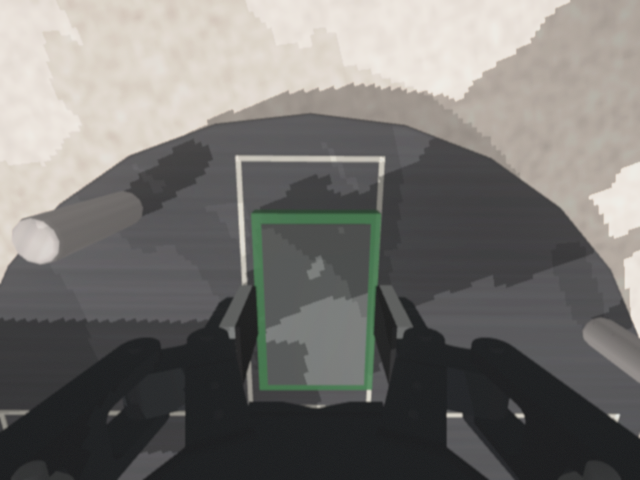

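Gripped: gap 49 mm and fingers centred on the long glass edges. The camera and TCP agree to 0.1 mm across the jaws. Lifting and carrying it to a view of the tile.

Run:
```python
from h import *
plan((482,-193,150,74.8),(465,-60,170,45),(450,90,180,20),(437,230,180,4.2))
```

```text
[ 0.001  0.    -0.001] [ -0.04  -0.04 -10.94]
[ 0.   -0.    0.52] [12.39 -5.13 -2.  ]
[-0.    -0.     0.436] [  9.55 -11.67  -1.  ]
[ 0.    -0.     0.276] [  3.57 -13.6   -0.  ]
```

apply_moves --targets "0 0 0 0 0 -1 4.5;0 0 0 0 0 -3 4.5;0 0 0 0 0 -6 4.5;0 0 0 0 0 -9 4.5;0 0 0 0 0 -11 4.5"

```text
time: 4.85
tool_pos: [482.9, -193.0, 153.4]
tcp_rot: [179.9, 0.0, 74.8]
ft_force: [1.5, 0.7, -0.6]
finger_gap: 48.6
```

apply_moves --targets "0 0 0.1 2.5 -1 -0.4 4.5;0 0 0.2 5 -2 -0.8 4.5;0 0 0.31 7.4 -3.1 -1.2 4.5;0 0 0.42 9.9 -4.1 -1.6 4.5;0 0 0.52 12.4 -5.1 -2 4.5"

```text
time: 5.35
tool_pos: [465.2, -58.6, 171.1]
tcp_rot: [180.0, -0.0, 44.7]
ft_force: [-0.2, -0.6, -1.0]
finger_gap: 48.6
```

apply_moves --targets "0 0 0.09 1.9 -2.3 -0.2 4.5;0 0 0.17 3.8 -4.7 -0.4 4.5;0 0 0.26 5.7 -7 -0.6 4.5;0 0 0.35 7.6 -9.4 -0.8 4.5;0 0 0.436 9.5 -11.7 -1 4.5"

```text
time: 5.85
tool_pos: [449.6, 91.5, 181.0]
tcp_rot: [180.0, -0.0, 19.8]
ft_force: [0.7, 0.2, -0.1]
finger_gap: 49.0
```

apply_moves --targets "0 0 0.06 0.9 -3.4 0 4.5;0 0 0.12 1.8 -6.8 0 4.5;0 0 0.18 2.7 -10.2 0 4.5;0 0 0.24 3.4 -12.8 0 4.5;0 0 0.276 3.6 -13.6 0 4.5"

```text
time: 6.35
tool_pos: [436.7, 232.9, 180.9]
tcp_rot: [-180.0, -0.0, 4.2]
ft_force: [0.2, -0.0, -1.0]
finger_gap: 49.1
```

Run:
```python
from h import *
snapshot("top"); s=sense(); im=snapshot("wrist")[:,:,::-1].copy(); s2=sense(); cv2.imwrite("pics/t1.png",im)
print(s["tool_pos"],s2["tool_pos"],s2["tcp_rot"],s2["finger_gap"],s2["time"]); c=cam("wrist",s)
hsv=cv2.cvtColor(im,cv2.COLOR_BGR2HSV)
for th in (120,150,170): print(rect((hsv[:,:,2]>th)&(hsv[:,:,1]<60),c,12,amin=800))
```

```text
[436.68917939 232.8824559  180.83251869] [436.94174822 231.64080806 180.74953308] [-1.79987766e+02 -1.91850637e-04  4.28006584e+00] 48.67693932641635 6.45
[(624.0, -12.3, 125.2, 35.9, -48.35), (287.4, -37.0, 125.4, 36.0, 56.65), (580.9, 176.5, 104.4, 44.3, -79.3), (448.7, 126.9, 189.9, 147.8, -89.14), (734.5, 129.2, 238.3, 55.9, -72.09), (516.3, 234.6, 69.3, 15.2, 88.13), (586.3, 353.7, 63.6, 43.9, -81.92), (429.0, 345.1, 114.0, 90.3, -85.86), (251.0, 184.3, 445.3, 194.1, 80.69)]
[(624.0, -12.7, 123.5, 35.2, -48.09), (287.4, -37.3, 123.7, 35.3, 56.47), (449.6, 50.6, 147.5, 37.0, -0.11), (581.2, 176.5, 103.3, 43.3, -79.26), (734.9, 129.5, 236.0, 54.9, -72.09), (516.8, 234.5, 68.9, 13.2, 88.21), (586.4, 353.8, 62.8, 43.0, -81.92), (429.0, 345.1, 114.0, 89.3, -85.87), (251.0, 184.5, 445.1, 193.9, 80.69)]
[(624.2, -12.5, 123.5, 34.4, -48.28), (287.2, -37.1, 123.7, 34.4, 56.57), (449.8, 49.9, 146.2, 35.5, -1.01), (581.1, 176.5, 102.5, 42.6, -79.41), (733.9, 134.2, 224.5, 53.8, -72.09), (517.9, 234.9, 68.0, 11.4, 87.35), (586.4, 353.8, 62.2, 42.3, -81.94), (429.1, 345.1, 114.0, 88.8, -85.87), (250.4, 182.3, 440.1, 193.6, 80.69)]
```

View pics/t1.png

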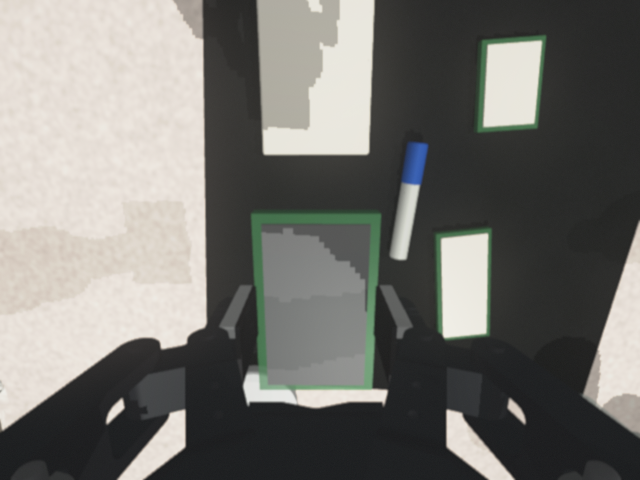

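The tile runs off the image top (cols 262–370), and both white plates and the marker are in view. Shifting 5 cm and measuring again.

apply_moves --targets "0 0 0 0 -2 0 4.5;0 0 0 0 -4 0 4.5;0 0 0 0 -5 0 4.5;0 0 0 0 -5 0 4.5;0 0 0 0 -5 0 4.5"

```text
time: 6.95
tool_pos: [433.8, 279.5, 180.3]
tcp_rot: [180.0, 0.0, 4.2]
ft_force: [-0.0, -0.2, -1.3]
finger_gap: 48.9
```

Run:
```python
from h import *
snapshot("top"); s=sense(); im=snapshot("wrist")[:,:,::-1].copy(); s2=sense()
print(s["tool_pos"],s2["tool_pos"],s2["tcp_rot"],s2["finger_gap"],s2["time"]); c=cam("wrist",s)
hsv=cv2.cvtColor(im,cv2.COLOR_BGR2HSV)
r=rect((hsv[:,:,2]>130)&(hsv[:,:,1]<60),c,12,amin=800); print([k for k in r if k[1]>300])
# plate in hand: glass top at TCP+~8 ; 
for dz in (6,8): print(plate(im,c,s["tool_pos"][2]+dz,s["tool_pos"][:2]))
for n in ((586,354),(582,178)): print(plate(im,c,8,n))
R=rot(s["tcp_rot"]);
```

```text
[433.87958776 279.3967125  180.26731985] [433.88653888 279.39337535 180.27380518] [1.79973308e+02 7.96935167e-03 4.15935279e+00] 48.937394547694275 7.05
[(586.5, 354.1, 63.7, 43.6, -81.94), (428.5, 352.8, 129.3, 90.2, -85.77)]
(array([457.42, 281.61,  97.57,  81.93,   4.23]), 5662)
(array([457.01, 282.58,  96.14,  80.73,   4.23]), 5662)
(array([586.5 , 354.19,  71.12,  53.18, -81.93]), 1259)
(array([577.25, 199.13,  67.83,  52.19, -79.07]), 691)
```

Run:
```python
from h import *
s=sense(); im=snapshot("wrist")[:,:,::-1].copy(); c=cam("wrist",s); p=s["tool_pos"]
r,n=plate(im,c,p[2]+7.5,p[:2],rad=50); print(r,n,p)
R=rot(s["tcp_rot"])[:2,:2]; d=R.T@(r[:2]-p[:2]); print("in tool",d)
yaw=4.23
Rt=rot([180,0,yaw])[:2,:2]; t=np.array([428.5,352.8])-Rt@d; print(t)
plan((*t,60,yaw),(*t,14.5,yaw))
```

```text
[446.07 281.51  81.02  74.29 -85.79] 5062 [433.88653888 279.39337535 180.27380518]
in tool [12.30489217 -1.22737448]
[416.31915805 350.66835537]
[ 0.     0.    -0.001] [-1.24 -7.23 12.03]
[0. 0. 0.] [ 0.   -0.    4.55]
```

apply_moves --targets "0 0 0 0 -2 2 4.5;0 0 0 0 -5 5 4.5;0 0 0 0 -7 8 4.5;0 0 0 0 -7.24 12 4.5;0 0 0 0 -7.24 14 4.5"

```text
time: 7.6
tool_pos: [426.6, 351.5, 36.7]
tcp_rot: [179.9, 0.2, 4.2]
ft_force: [-0.1, -0.4, -1.3]
finger_gap: 48.9
```

apply_moves --targets "0 0 0 0 0 1 4.5;0 0 0 0 0 2 4.5;0 0 0 0 0 2.4 4.5;0 0 0 0 0 2.7 4.5;0 0 0 0 0 2.7 4.5"

```text
time: 8.1
tool_pos: [429.1, 352.7, 14.0]
tcp_rot: [-180.0, -0.1, 4.2]
ft_force: [0.3, -0.4, -1.0]
finger_gap: 48.6
```

Run:
```python
from h import *
s=sense(); im=snapshot("wrist")[:,:,::-1].copy(); c=cam("wrist",s); s=sense(); p=s["tool_pos"]; print(p,s["ft_force"],s["tcp_rot"])
r,n=plate(im,c,20,p[:2],rad=50); print(r,n)
hsv=cv2.cvtColor(im,cv2.COLOR_BGR2HSV)
print(rect((hsv[:,:,2]>130)&(hsv[:,:,1]<60),c,12,amin=2000))
cv2.imwrite("pics/t2.png",im)
```

```text
[429.12086826 352.79864327  14.19822661] [0.68053399 0.08324294 0.06329375] [-1.79958707e+02 -7.13224833e-02  4.17168275e+00]
[429.43 353.54  80.43  50.08 -85.81] 4229
[(432.2, 314.9, 69.0, 37.4, 5.87), (567.3, 351.8, 64.0, 15.6, -71.99), (430.2, 346.3, 76.4, 46.3, -85.75), (426.2, 383.1, 89.1, 69.3, 4.62), (321.6, 364.7, 199.0, 53.3, 80.76)]
```

View pics/t2.png

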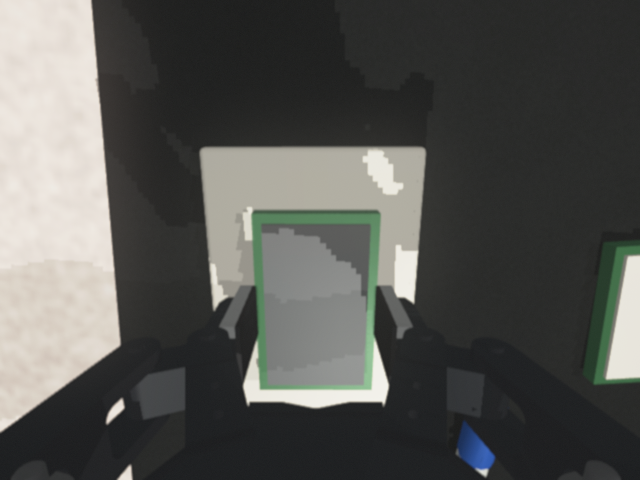

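Run:
```python
from h import *
s=sense(); c=cam("wrist",s); a,b=unproj(c,[[148,202],[148.5,426.5]],12); print(a,b)
u=(b-a)/np.linalg.norm(b-a); m=(a+b)/2; n=np.array([u[1],-u[0]]); print(np.linalg.norm(b-a),np.degrees(np.arctan2(u[1],u[0])),"tile centre",m+65*n)
```

```text
[380.52478179 414.26947483] [468.29887688 420.54397724]
87.99807470068146 4.088814787958248 tile centre [429.04650638 352.57216914]
```

apply_moves --targets "0 0 0 -0.04 0.08 0.05 4.5;0 0 0 -0.04 0.08 0.1 4.5;0 0 0 -0.04 0.08 0.13 4.5;0 0 0 -0.04 0.08 0.15 4.5;0 0 0 -0.04 0.08 0.15 4.5"

```text
time: 8.65
tool_pos: [428.4, 351.9, 12.7]
tcp_rot: [-180.0, -0.0, 4.2]
ft_force: [-2.1, -2.2, 5.0]
finger_gap: 48.8
```

apply_moves --targets "0 0 0 0 0 0 4.9;0 0 0 0 0 0 5.2;0 0 0 0 0 0 5.8;0 0 0 0 0 0 6.5;0 0 0 0 0 0 6.5"

```text
time: 9.15
tool_pos: [428.0, 351.6, 11.6]
tcp_rot: [180.0, 0.0, 4.2]
ft_force: [-0.3, 0.0, -0.2]
finger_gap: 64.9
```

apply_moves --targets "0 0 0 0 0 -1 6.5;0 0 0 0 0 -4 6.5;0 0 0 0 0 -8 6.5;0 0 0 0 0 -12 6.5;0 0 0 0 0 -14 6.5"

```text
time: 9.65
tool_pos: [429.8, 352.9, 157.1]
tcp_rot: [-179.8, -0.3, 4.2]
ft_force: [1.1, 0.5, -0.3]
finger_gap: 64.6
```

apply_moves --targets "0 0 0 0 0 0 6.5;0 0 0 0 0 0 6.5;0 0 0 0 0 0 6.5;0 0 0 0 0 0 6.5;0 0 0 0 0 0 6.5"

```text
time: 10.15
tool_pos: [427.5, 351.2, 150.4]
tcp_rot: [179.9, 0.1, 4.2]
ft_force: [0.0, 0.3, 0.7]
finger_gap: 65.0
```

Run:
```python
from h import *
s=sense(); im=snapshot("wrist")[:,:,::-1].copy(); c=cam("wrist",s); s=sense(); p=s["tool_pos"]; print(p,s["ft_force"],s["tcp_rot"])
print(plate(im,c,20,(429,353),rad=55))
hsv=cv2.cvtColor(im,cv2.COLOR_BGR2HSV)
g=(hsv[:,:,2]>110)&(hsv[:,:,1]<60)
print([k for k in rect(g,c,12,amin=500)])
for n in ((586,354),(582,178)): print(plate(im,c,8,n,rad=62))
cv2.imwrite("pics/t3.png",im)
```

```text
[427.60228573 351.30754346 150.66761447] [-0.1475444  -0.31819745  0.11432076] [1.79942135e+02 9.61088268e-02 4.18444622e+00]
(array([428.59, 353.32,  77.52,  48.14, -85.98]), 877)
[(597.6, 153.6, 51.2, 24.5, -85.61), (275.1, 106.6, 106.5, 46.8, 58.9), (727.3, 215.5, 87.4, 20.0, -71.93), (586.1, 354.7, 64.1, 44.1, -81.97), (428.4, 353.0, 130.3, 90.5, -85.7), (325.9, 418.6, 628.5, 270.9, 36.14)]
(array([586.37, 354.47,  71.92,  53.29, -81.97]), 1324)
(array([612.3 , 147.58,  46.2 ,   9.51, -88.46]), 117)
```

Run:
```python
from h import *
plan((500,353,120,6),(586.4,354.3,60,8.05),(586.4,354.3,1,8.05))
```

```text
[ 0.001  0.002 -0.032] [7.24 0.36 3.05]
[ 0.     0.    -0.036] [8.61 0.77 6.  ]
[0. 0. 0.] [-0.  -0.   5.9]
```

apply_moves --targets "0 0 -0.03 2 0.1 0.8 6.5;0 0 -0.03 4 0.2 1.6 6.5;0 0 -0.03 6 0.3 2.5 6.5;0 0 -0.032 7.2 0.36 3 6.5;0 0 -0.032 7.2 0.36 3 6.5"

```text
time: 10.7
tool_pos: [500.6, 352.6, 120.1]
tcp_rot: [179.9, 0.1, 6.0]
ft_force: [-0.8, 0.1, -0.1]
finger_gap: 64.8
```

apply_moves --targets "0 0 -0.01 2 0.2 1 6.5;0 0 -0.03 4.5 0.4 2.5 6.5;0 0 -0.036 7 0.6 4 6.5;0 0 -0.036 8.6 0.77 6 6.5;0 0 -0.036 8.6 0.77 6 6.5"

```text
time: 11.2
tool_pos: [585.5, 353.4, 58.1]
tcp_rot: [179.9, 0.3, 8.0]
ft_force: [-0.3, -0.8, 0.1]
finger_gap: 65.3
```

Run:
```python
from h import *
snapshot("top"); s=sense(); im=snapshot("wrist")[:,:,::-1].copy(); c=cam("wrist",s); p=s["tool_pos"]; print(p,s["ft_force"],s["tcp_rot"])
print(plate(im,c,8,(586,354),rad=55))
hsv=cv2.cvtColor(im,cv2.COLOR_BGR2HSV)
print([k for k in rect((hsv[:,:,2]>130)&(hsv[:,:,1]<60),c,9.8,amin=500)])
cv2.imwrite("pics/s1.png",im)
plan((586.4,354.3,1,8.05))
```

```text
[585.17067036 353.92284986  59.69209689] [-0.32906216 -0.11496773 -0.28998824] [179.92968996   0.22603071   8.04110801]
(array([587.57, 354.5 ,  70.95,  50.65, -82.28]), 2121)
[(739.6, 232.6, 30.7, 27.6, -81.6), (587.8, 354.1, 63.9, 43.5, -81.81), (437.7, 353.0, 130.9, 79.7, -85.79), (736.0, 378.5, 187.4, 58.4, -68.1), (657.0, 495.5, 133.9, 17.9, 0.07)]
[0.    0.002 0.   ] [0.11 0.04 6.02]
```

View pics/s1.png

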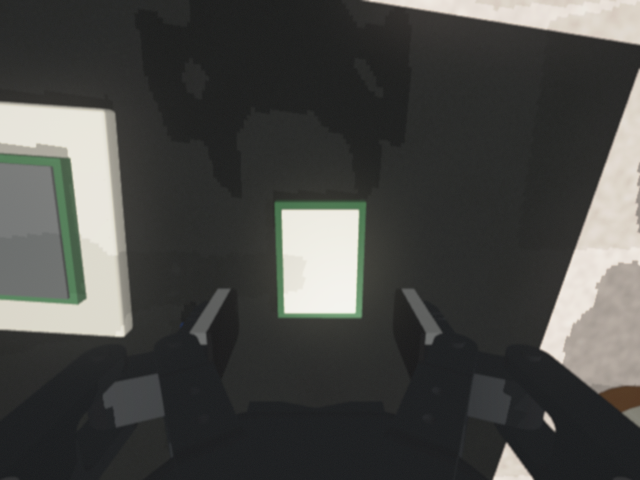

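S (white, green edges, 71 × 50.6 mm) is at (260,320). The blank sits evenly on the tile at left. Gripping S.

apply_moves --targets "0 0 0 0.2 0 2 6.5;0 0 0 0.24 0 4 6.5;0 0 0 0.24 0 5.5 6.5;0 0 0 0.24 0 5.9 6.5;0 0 0 0.24 0 5.9 6.5"

```text
time: 11.8
tool_pos: [588.2, 355.1, 2.7]
tcp_rot: [180.0, 0.1, 8.1]
ft_force: [-0.3, 0.3, 0.5]
finger_gap: 65.2
```

apply_moves --targets "0 0 0 0 0 0 4.5;0 0 0 0 0 0 4.5;0 0 0 0 0 0 4.5;0 0 0 0 0 0 4.5;0 0 0 0 0 0 4.5" --force 30

```text
time: 12.3
tool_pos: [589.8, 355.6, 4.7]
tcp_rot: [-179.9, -0.1, 8.1]
ft_force: [-2.6, -0.2, 6.9]
finger_gap: 47.1
```

Run:
```python
from h import *
s=sense(); im=snapshot("wrist")[:,:,::-1].copy(); c=cam("wrist",s); p=s["tool_pos"]; print(p,s["ft_force"],s["tcp_rot"],s["finger_gap"])
r,_=plate(im,c,8,(586,354),rad=55); print(r); R=rot(s["tcp_rot"])[:2,:2]; print("in tool",R.T@(r[:2]-p[:2]))
q=np.array([566.3,-219.6]); a=np.radians(164.54); n=q+90*np.array([np.cos(a),np.sin(a)]); print("nest",n)
plan((587,354,120,8.05),(560,190,160,25),(530,30,160,45),(498,-110,160,65),(486,-180,160,74.5))
```

```text
[589.77855907 355.64663927   4.68996576] [-2.64525423 -0.15764475  6.91111893] [-1.79948251e+02 -1.14976000e-01  8.07997259e+00] 47.09203360835186
[590.26 355.19  71.43  50.53 -82.  ]
in tool [0.41247776 0.51977569]
nest [ 479.55648926 -195.6090987 ]
[-0.001 -0.002  0.   ] [ -0.28   0.11 -11.53]
[ 0.     0.    -0.296] [-4.97 15.86 -4.  ]
[ 0.     0.    -0.349] [-9.48 13.23  0.  ]
[-0.     0.    -0.349] [-12.16   7.64   0.  ]
[ 0.     0.    -0.166] [-6.85  1.87  0.  ]
```

apply_moves --targets "0 0 0 0 0 -1 4.5;0 0 0 0 0 -3 4.5;0 0 0 -0.1 0 -6 4.5;0 0 0 -0.2 0 -9.5 4.5;0 0 0 -0.2 0.1 -11.5 4.5"

```text
time: 12.85
tool_pos: [588.5, 354.5, 122.3]
tcp_rot: [-179.9, -0.3, 8.1]
ft_force: [0.3, 0.2, 0.2]
finger_gap: 46.9
```

apply_moves --targets "0 0 -0.06 -1 3.2 -0.8 4.5;0 0 -0.12 -2 6.4 -1.6 4.5;0 0 -0.18 -3 9.6 -2.4 4.5;0 0 -0.24 -4 12.7 -3.2 4.5;0 0 -0.3 -5 15.9 -4 4.5"

```text
time: 13.35
tool_pos: [559.8, 188.1, 159.0]
tcp_rot: [180.0, -0.1, 25.4]
ft_force: [-0.5, 0.3, -0.2]
finger_gap: 46.8
```

apply_moves --targets "0 0 -0.07 -1.9 2.6 0 4.5;0 0 -0.14 -3.8 5.3 0 4.5;0 0 -0.21 -5.7 7.9 0 4.5;0 0 -0.28 -7.6 10.6 0 4.5;0 0 -0.35 -9.5 13.2 0 4.5"

```text
time: 13.85
tool_pos: [530.2, 28.0, 158.8]
tcp_rot: [179.9, -0.1, 45.5]
ft_force: [0.6, 0.1, -0.2]
finger_gap: 46.6
```

apply_moves --targets "0 0 -0.07 -2.4 1.5 0 4.5;0 0 -0.14 -4.9 3.1 0 4.5;0 0 -0.21 -7.3 4.6 0 4.5;0 0 -0.28 -9.7 6.1 0 4.5;0 0 -0.35 -12.2 7.6 0 4.5"

```text
time: 14.35
tool_pos: [498.5, -112.0, 158.8]
tcp_rot: [179.9, -0.0, 65.5]
ft_force: [0.3, -0.1, -0.2]
finger_gap: 46.3
```

apply_moves --targets "0 0 -0.05 -2 0.6 0 4.5;0 0 -0.1 -4 1.1 0 4.5;0 0 -0.14 -6 1.6 0 4.5;0 0 -0.162 -6.8 1.9 0 4.5;0 0 -0.162 -6.8 1.9 0 4.5"

```text
time: 14.85
tool_pos: [487.5, -181.8, 158.6]
tcp_rot: [179.9, 0.0, 74.6]
ft_force: [-0.6, 0.2, -0.7]
finger_gap: 47.1
```

Run:
```python
from h import *
snapshot("top"); s=sense(); im=snapshot("wrist")[:,:,::-1].copy(); c=cam("wrist",s); p=s["tool_pos"]; print(p,s["ft_force"],s["tcp_rot"],s["finger_gap"])
r,_=plate(im,c,p[2]+7,p[:2],rad=50); print(r); R=rot(s["tcp_rot"])[:2,:2]; d=R.T@(r[:2]-p[:2]); print("in tool",d)
q,f=carousel(im,c,[566.3,-219.6,-15.46],"pics/car2.png"); print(q,f)
a=np.radians(180+q[2]); n=q[:2]+90*np.array([np.cos(a),np.sin(a)]); print("nest",n)
yaw=q[2]+90; t=n-rot([180,0,yaw])[:2,:2]@d; print(t,yaw); plan((*t,60,yaw))
```

```text
[ 487.58091129 -181.01778703  158.41803377] [ 1.56341565  0.62513998 -1.14007567] [1.79954396e+02 2.73679929e-03 7.45498858e+01] 46.79321370895254
[ 486.38 -180.57   68.96   48.59  -15.4 ]
in tool [ 0.11168335 -1.27680341]
[ 565.69468558 -218.81269446  -15.56902996] 0.35104166666666664
nest [ 478.99698492 -194.65676971]
[ 480.19696386 -195.10704812] 74.43097003832922
[ 0.001 -0.     0.003] [-1.61 -0.34  9.83]
```

View pics/car2.png

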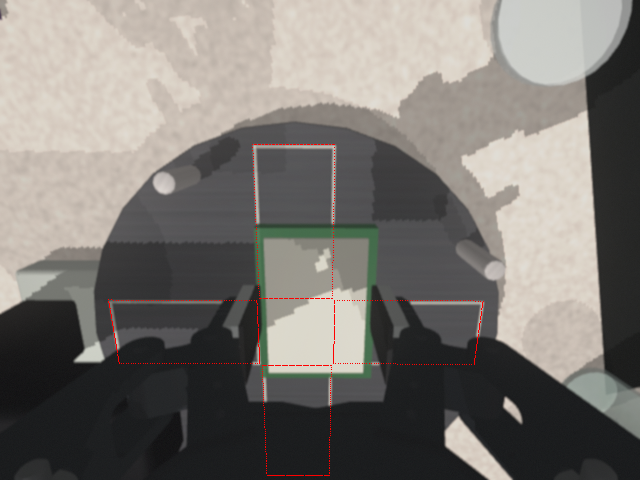

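S is held level and in line, with the TCP about 4.7 mm above its underside (judging by apparent size). Lowering over the nest, then measuring again before release.

Run:
```python
from h import *
plan((478.8,-195.0,75,74.5),(478.8,-195,52,74.5))
```

```text
[ 0.001 -0.     0.001] [-1.64 -0.47  8.33]
[0. 0. 0.] [ 0.  -0.   2.3]
```

apply_moves --targets "0 0 0.001 -0.8 -0.2 2 4.5;0 0 0.001 -1.6 -0.5 4 4.5;0 0 0.001 -1.64 -0.5 6 4.5;0 0 0.001 -1.64 -0.5 8 4.5;0 0 0.001 -1.64 -0.5 8.3 4.5"

```text
time: 15.45
tool_pos: [476.7, -193.3, 72.3]
tcp_rot: [-179.8, -0.1, 74.6]
ft_force: [-0.4, 0.3, -1.4]
finger_gap: 46.3
```

apply_moves --targets "0 0 0 0 0 0.8 4.5;0 0 0 0 0 1.6 4.5;0 0 0 0 0 2.3 4.5;0 0 0 0 0 2.3 4.5;0 0 0 0 0 2.3 4.5"

```text
time: 15.95
tool_pos: [478.4, -195.0, 51.9]
tcp_rot: [-180.0, -0.0, 74.6]
ft_force: [0.3, -0.2, -0.3]
finger_gap: 46.8
```

Run:
```python
from h import *
snapshot("top"); s=sense(); im=snapshot("wrist")[:,:,::-1].copy(); c=cam("wrist",s); p=s["tool_pos"]; print(s["time"],p,s["ft_force"],s["tcp_rot"],s["finger_gap"])
q,f=carousel(im,c,[566,-219.2,-15.5],"pics/car3.png"); print(q,f)
a=np.radians(180+q[2]); n=q[:2]+90*np.array([np.cos(a),np.sin(a)]); print("nest",n)
R=rot(s["tcp_rot"])[:2,:2]
for dz in (1,3,5):
  r,_=plate(im,c,p[2]+dz,p[:2],rad=50); print(dz,r,"in tool",R.T@(r[:2]-p[:2]),"err to nest in tool",R.T@(n-r[:2]))
```

```text
16.0 [ 478.67040323 -195.17857714   52.20116613] [ 0.09229251 -0.81438968 -0.85656616] [1.79967024e+02 7.14778452e-03 7.45969901e+01] 46.72867658009738
[ 565.92922197 -218.8136937   -15.58674469] 0.25729166666666664
nest [ 479.23899399 -194.63096487]
1 [ 480.12 -195.51   72.42   50.5   -15.34] in tool [0.06550408 1.48555727] err to nest in tool [ 0.6134603 -1.082839 ]
3 [ 479.16 -195.25   71.4    49.78  -15.34] in tool [0.06118276 0.49098148] err to nest in tool [ 0.61778162 -0.08826322]
5 [ 478.21 -194.98   70.37   49.07  -15.34] in tool [ 0.06915833 -0.49660956] err to nest in tool [0.60980605 0.89932783]
```

View pics/car3.png

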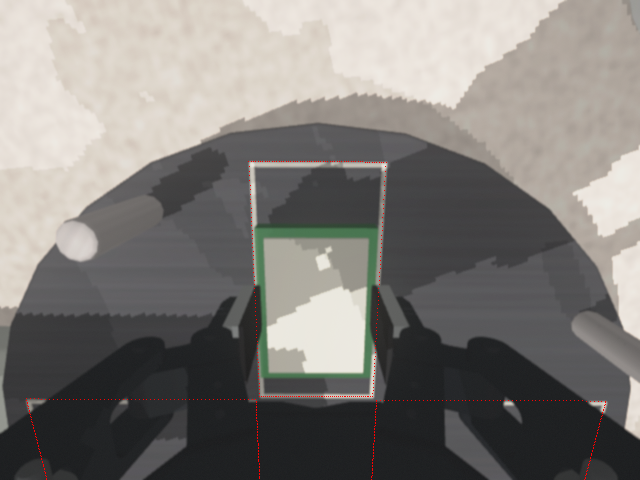

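apply_moves --targets "0 0 0 0.05 0 0.3 4.5;0 0 0 0.05 0 0.5 4.5;0 0 0 0.05 0 0.65 4.5;0 0 0 0.05 0 0.75 4.5;0 0 0 0.05 0 0.78 4.5"

```text
time: 16.55
tool_pos: [478.5, -194.6, 44.7]
tcp_rot: [-180.0, 0.0, 74.6]
ft_force: [-5.4, 1.7, 9.7]
finger_gap: 46.6
```

apply_moves --targets "0 0 0 0 0 0 4.8;0 0 0 0 0 0 5.2;0 0 0 0 0 0 5.8;0 0 0 0 0 0 6.5;0 0 0 0 0 0 6.5"

```text
time: 17.05
tool_pos: [478.5, -194.5, 43.9]
tcp_rot: [-180.0, -0.0, 74.6]
ft_force: [-1.3, 0.1, 0.8]
finger_gap: 65.1
```

apply_moves --targets "0 0 0 0 0 -1 6.5;0 0 0 0 0 -4 6.5;0 0 0 0 0 -8 6.5;0 0 0 0 0 -11 6.5;0 0 0 0 0 -11 6.5"

```text
time: 17.55
tool_pos: [481.7, -196.2, 160.6]
tcp_rot: [179.4, 0.1, 74.6]
ft_force: [1.1, -0.0, 0.4]
finger_gap: 64.9
```

Run:
```python
from h import *
snapshot("top");snapshot("top"); s=sense(); im=snapshot("wrist")[:,:,::-1].copy(); c=cam("wrist",s); p=s["tool_pos"]; print(s["time"],p,s["ft_force"],s["tcp_rot"],s["finger_gap"])
q,f=carousel(im,c,[566,-219.2,-15.5]); print(q,f)
a=np.radians(180+q[2]); n=q[:2]+90*np.array([np.cos(a),np.sin(a)]); print("nest",n)
r,_=plate(im,c,48,n,rad=50); print(r)
cv2.imwrite("pics/s2.png",im)
# post at 120deg: pinch pose, tangential jaw
a=np.radians(120+q[2]); print("post",q[:2]+148*np.array([np.cos(a),np.sin(a)]), [unproj(c,k["at"],90).round(1) for k in place_of("wrist","post0")])
```

```text
17.65 [ 479.298252   -194.94235865  155.57494173] [-0.11359143  0.01624313  0.57036086] [1.79838782e+02 3.60340446e-02 7.46014377e+01] 65.06029442070721
[ 566.19165725 -218.89857598  -15.47280984] 0.70625
nest [ 479.45351242 -194.88828169]
[ 479.54 -194.88   70.54   49.8   -15.51]
post [529.06742341 -75.63032667] [array([[ 423.8, -258.3]]), array([[529. , -74.7]])]
```

S sits within 0.2 mm of the nest centre and in line. Next I pinch the post at about (529,-75) with the jaws along the tangent and turn the carousel a quarter ccw.

Run:
```python
from h import *
plan((500,-140,155,44.5),(529,-75.3,150,14.5),(529,-75.3,60,14.5))
```

```text
[-0.002  0.     0.525] [ 5.81  0.69 -0.19]
[ 0.    -0.     0.524] [ 6.6  -2.58  0.5 ]
[0. 0. 0.] [ 0. -0.  9.]
```

apply_moves --targets "-0.002 0 0.12 1.2 0.1 0 6;-0.002 0 0.25 2.4 0.2 0 6;-0.002 0 0.37 3.6 0.4 0 6;-0.002 0 0.48 4.8 0.6 0 5.5;-0.002 0 0.525 5.8 0.7 -0.1 5"

```text
time: 18.25
tool_pos: [499.7, -139.5, 153.0]
tcp_rot: [-179.9, 0.0, 44.3]
ft_force: [0.3, 0.3, 0.2]
finger_gap: 50.2
```

apply_moves --targets "0 0 0.12 1.3 -0.5 0 5;0 0 0.25 2.6 -1 0 5;0 0 0.37 4 -1.5 0.2 5;0 0 0.48 5.3 -2 0.4 5;0 0 0.524 6.6 -2.6 0.5 5"

```text
time: 18.75
tool_pos: [528.5, -74.9, 147.9]
tcp_rot: [-180.0, 0.1, 14.3]
ft_force: [-0.3, 0.0, 0.1]
finger_gap: 50.3
```

Run:
```python
from h import *
snapshot("top");snapshot("top"); s=sense(); im=snapshot("wrist")[:,:,::-1].copy(); c=cam("wrist",s); p=s["tool_pos"]; print(s["time"],p,s["ft_force"],s["tcp_rot"],s["finger_gap"])
print([unproj(c,k["at"],90).round(1) for k in place_of("wrist","post0")])
plan((529,-75.3,60,14.5)); cv2.imwrite("pics/p1.png",im)
```

```text
18.85 [528.62217006 -74.12380073 148.00336043] [-0.16372838  0.13387543 -0.23475167] [-1.79961963e+02  8.26849917e-02  1.45532376e+01] 49.92222067770759
[array([[529.7, -75.9]])]
[0.001 0.001 0.002] [ 0.05 -0.03  8.87]
```

View pics/p1.png

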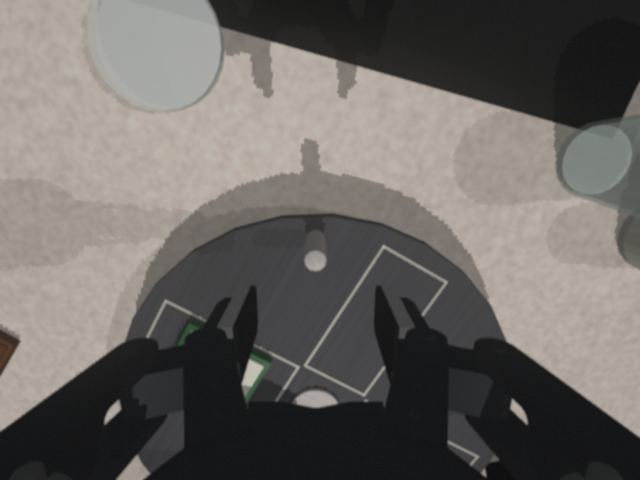

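The post top at (260,316) lies between the fingers. Lowering and pinching.

apply_moves --targets "0 0 0 0 0.05 2.5 5;0 0 0 0 0.1 5 5;0 0 0 0 0.1 7.5 5;0 0 0 0 0.1 8.8 5;0 0 0 0 0.1 8.8 5"

```text
time: 19.45
tool_pos: [527.7, -76.8, 59.5]
tcp_rot: [-180.0, 0.2, 14.5]
ft_force: [0.2, -0.5, -0.9]
finger_gap: 50.2
```

apply_moves --targets "0 0 0 0 0 0 3;0 0 0 0 0 0 1;0 0 0 0 0 0 0.5;0 0 0 0 0 0 0.5;0 0 0 0 0 0 0.5" --force 30

```text
time: 19.95
tool_pos: [531.2, -77.1, 63.7]
tcp_rot: [179.8, -0.2, 14.5]
ft_force: [-0.1, -0.9, 6.5]
finger_gap: 12.9
```

apply_moves --targets "0 0 -0.035 -0.52 0.01 0 0.5;0 0 -0.087 -1.29 0.06 0 0.5;0 0 -0.157 -2.32 0.18 0 0.5;0 0 -0.227 -3.33 0.38 0 0.5;0 0 -0.297 -4.33 0.65 0 0.5"

```text
time: 20.45
tool_pos: [491.2, -93.4, 63.7]
tcp_rot: [179.8, -0.3, 31.7]
ft_force: [3.2, 4.5, 5.4]
finger_gap: 12.6
```

apply_moves --targets "0 0 -0.087 -1.29 0.06 0 0.5;0 0 -0.175 -2.57 0.22 0 0.5;0 0 -0.262 -3.83 0.5 0 0.5;0 0 -0.349 -5.06 0.89 0 0.5;0 0 -0.436 -6.25 1.39 0 0.5"

```text
time: 20.95
tool_pos: [444.2, -137.9, 63.6]
tcp_rot: [179.8, -0.1, 56.7]
ft_force: [-1.2, 5.2, 11.5]
finger_gap: 12.5
```

apply_moves --targets "0 0 -0.087 -1.29 0.06 0 0.5;0 0 -0.175 -2.57 0.22 0 0.5;0 0 -0.262 -3.83 0.5 0 0.5;0 0 -0.349 -5.06 0.89 0 0.5;0 0 -0.436 -6.25 1.39 0 0.5"

```text
time: 21.45
tool_pos: [421.1, -199.3, 63.6]
tcp_rot: [179.8, 0.1, 81.7]
ft_force: [-3.0, -0.6, 8.8]
finger_gap: 12.7
```

apply_moves --targets "0 0 -0.087 -1.29 0.06 0 0.5;0 0 -0.175 -2.57 0.22 0 0.5;0 0 -0.262 -3.83 0.5 0 0.5;0 0 -0.332 -4.82 0.81 0 0.5;0 0 -0.384 -5.54 1.08 0 0.5"

```text
time: 21.95
tool_pos: [424.5, -255.6, 63.7]
tcp_rot: [179.8, 0.2, 103.6]
ft_force: [1.4, 3.5, 7.1]
finger_gap: 12.7
```

apply_moves --targets "0 0 -0.017 -0.26 0 0 0.5;0 0 -0.017 -0.26 0 0 0.5;0 0 -0.017 -0.26 0 0 0.5;0 0 -0.017 -0.26 0 0 0.5;0 0 -0.017 -0.26 0 0 0.5"

```text
time: 22.45
tool_pos: [425.0, -257.6, 63.7]
tcp_rot: [179.8, 0.2, 104.5]
ft_force: [-0.4, 1.6, 7.5]
finger_gap: 13.0
```

apply_moves --targets "0 0 0 0 0 0 1.8;0 0 0 0 0 0 2.5;0 0 0 0 0 0 4;0 0 0 0 0 0 5;0 0 0 0 0 0 5"

```text
time: 22.95
tool_pos: [423.6, -257.0, 61.8]
tcp_rot: [179.9, 0.1, 104.4]
ft_force: [0.2, 1.1, 0.4]
finger_gap: 50.1
```

apply_moves --targets "0 0 0 0 0 -1 5;0 0 0 0 0 -4 5;0 0 0 0 0 -8 5;0 0 0 0 0 -10 5;0 0 0 0 0 -10 5"

```text
time: 23.45
tool_pos: [425.8, -258.7, 167.0]
tcp_rot: [179.6, 0.4, 104.4]
ft_force: [-0.4, -0.1, -0.1]
finger_gap: 49.9
```

Run:
```python
from h import *
im=snapshot("top")[:,:,::-1]; cv2.imwrite("pics/top2.png",im); snapshot("top"); s=sense(); im=snapshot("wrist")[:,:,::-1].copy(); c=cam("wrist",s); p=s["tool_pos"]; print(s["time"],p,s["ft_force"],s["tcp_rot"],s["finger_gap"])
q,f=carousel(im,c,[566,-219,-15.5],"pics/car4.png"); print(q,f)
print([unproj(c,k["at"],90).round(1) for k in place_of("wrist","post0")])
```

```text
23.55 [ 423.88395358 -257.21747995  162.7151746 ] [-0.47735984  0.13268736 -0.66646386] [1.79866820e+02 1.47140909e-01 1.04451498e+02] 50.06218850105874
[ 565.99304886 -218.61163825  -15.49695583] 0.4895833333333333
[array([[ 422.4, -252.6]])]
```

View pics/car4.png

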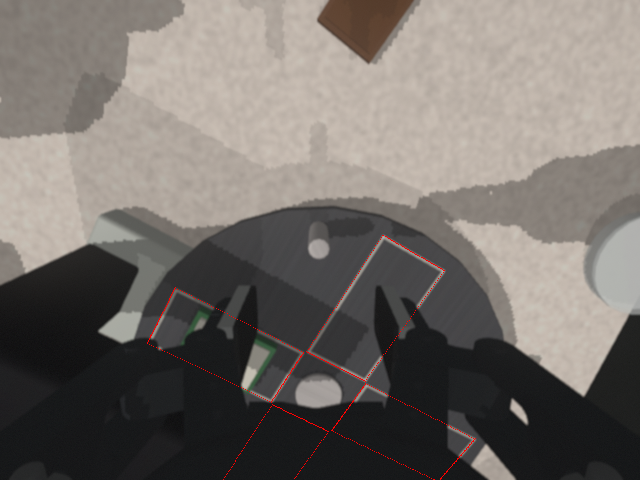

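The carousel clicked in (yaw −15.50° vs −15.47° before) with S under the head and the post free. Now finding L again in case it was knocked.

Run:
```python
from h import *
im=cv2.imread("pics/top2.png"); c=cam("top"); hsv=cv2.cvtColor(im,cv2.COLOR_BGR2HSV)
m=np.zeros(im.shape[:2],bool); m[120:300,80:290]=True
print("white",rect((hsv[:,:,2]>140)&m,c,9.8,amin=80))
plan((440,-140,190,65),(480,-20,190,40),(540,90,190,20),(580,170,150,11))
```

```text
white [(429.6, 354.9, 129.0, 89.9, -85.79), (518.5, 239.2, 66.1, 11.6, -89.8), (583.2, 178.8, 102.2, 43.0, -79.45), (503.9, 63.1, 297.1, 26.7, 0.8), (661.9, 375.0, 609.5, 303.9, -48.22)]
[ 0.    -0.     0.688] [10.85  4.57 -2.92]
[ 0.    -0.     0.436] [12.57 -1.45 -0.  ]
[-0.    -0.     0.349] [11.67 -4.57 -0.  ]
[ 0.    -0.     0.157] [ 6.49 -6.15  4.  ]
```

apply_moves --targets "0 0 0.14 2 1 -0.8 5.5;0 0 0.28 4.3 1.8 -1.6 6;0 0 0.42 6.5 2.7 -2.2 6.5;0 0 0.56 8.7 3.7 -2.6 6.5;0 0 0.69 10.9 4.6 -2.9 6.5"

```text
time: 24.15
tool_pos: [440.2, -138.7, 189.6]
tcp_rot: [-180.0, 0.0, 64.6]
ft_force: [0.8, 0.0, 0.1]
finger_gap: 65.3
```

apply_moves --targets "0 0 0.09 2.5 -0.3 0 6.5;0 0 0.17 5 -0.6 0 6.5;0 0 0.26 7.5 -0.9 0 6.5;0 0 0.35 10 -1.2 0 6.5;0 0 0.436 12.6 -1.4 0 6.5"

```text
time: 24.65
tool_pos: [480.8, -18.7, 189.2]
tcp_rot: [-180.0, 0.1, 39.7]
ft_force: [0.5, -1.1, -0.4]
finger_gap: 64.9
```

apply_moves --targets "0 0 0.07 2.3 -0.9 0 6.5;0 0 0.14 4.7 -1.8 0 6.5;0 0 0.21 7 -2.7 0 6.5;0 0 0.28 9.3 -3.7 0 6.5;0 0 0.349 11.7 -4.6 0 6.5"

```text
time: 25.15
tool_pos: [541.1, 91.4, 188.9]
tcp_rot: [180.0, 0.1, 19.8]
ft_force: [-0.1, -0.6, 0.4]
finger_gap: 65.0
```

apply_moves --targets "0 0 0.05 1.8 -1.8 1 6.5;0 0 0.1 3.6 -3.6 2 6.5;0 0 0.14 5.4 -5.2 3.5 6.5;0 0 0.157 6.5 -6.1 5 6.5;0 0 0.157 6.5 -6.1 6.5 6.5"

```text
time: 25.65
tool_pos: [581.5, 171.3, 123.2]
tcp_rot: [179.9, 0.1, 11.0]
ft_force: [0.1, -0.6, -0.5]
finger_gap: 64.9
```

Run:
```python
from h import *
snapshot("top");snapshot("top"); s=sense(); im=snapshot("wrist")[:,:,::-1].copy(); c=cam("wrist",s); p=s["tool_pos"]; print(s["time"],p,s["ft_force"],s["tcp_rot"])
r,_=plate(im,c,8,(582,177),rad=63);print(r)
hsv=cv2.cvtColor(im,cv2.COLOR_BGR2HSV)
print([k for k in rect((hsv[:,:,2]>130)&(hsv[:,:,1]<60),c,9.8,amin=500)])
cv2.imwrite("pics/l1.png",im)
plan((r[0],r[1],60,r[4]+90),(r[0],r[1],0,r[4]+90))
```

```text
25.75 [579.32200593 169.25643292 121.27952658] [-0.70187247  0.13781971 -0.30803716] [179.90716754   0.34292527  11.00693102]
[605.62 185.67  98.42  27.75 -63.64]
[(765.3, 1.2, 86.9, 35.6, -40.37), (466.9, -60.6, 95.2, 40.8, 66.67), (602.7, 28.7, 153.8, 57.6, 0.38), (383.7, 33.9, 163.5, 79.8, 37.13), (626.1, 200.4, 103.8, 43.9, -79.41), (517.1, 234.9, 70.0, 15.3, 88.13), (759.3, 181.5, 333.7, 121.4, -65.14), (434.5, 288.7, 92.2, 11.6, 10.93)]
[ 0.001  0.004 -0.269] [ 2.83 -1.16  6.31]
[0. 0. 0.] [ 0. -0.  6.]
```

View pics/l1.png

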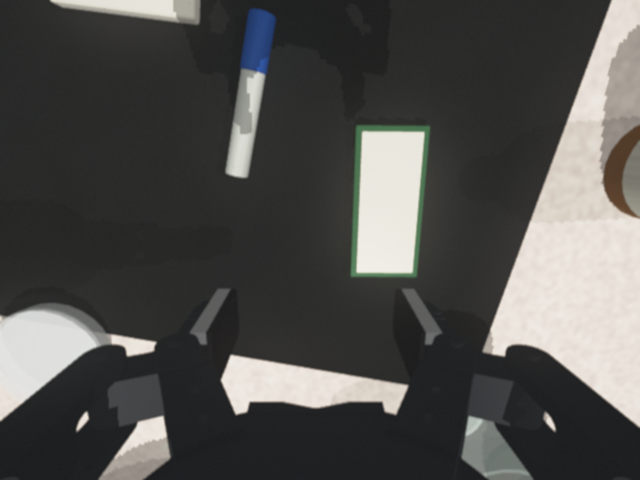

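L has just been knocked and is now at pixel (200,390), about (626,200) mm. Moving above it and measuring again.

Run:
```python
from h import *
s=sense(); im=snapshot("wrist")[:,:,::-1].copy(); c=cam("wrist",s)
print(plate(im,c,8,(626,200),rad=63)); plan((626,200,62,10.6))
```

```text
(array([626.02, 200.42, 110.75,  50.99, -79.31]), 1798)
[0.002 0.001 0.006] [ 5.   -2.2   6.26]
```

apply_moves --targets "0 0 0.006 1.5 -0.7 1.5 6.5;0 0 0.006 3 -1.4 3 6.5;0 0 0.006 4.5 -2 4.5 6.5;0 0 0.006 5 -2.2 5.5 6.5;0 0 0.006 5 -2.2 5.8 6.5"

```text
time: 26.35
tool_pos: [627.0, 200.5, 67.2]
tcp_rot: [179.9, -0.0, 10.6]
ft_force: [-0.4, 1.1, -0.3]
finger_gap: 64.9
```

Run:
```python
from h import *
snapshot("top");snapshot("top");snapshot("top"); s=sense(); im=snapshot("wrist")[:,:,::-1].copy(); c=cam("wrist",s); p=s["tool_pos"]; print(s["time"],p,s["tcp_rot"])
r,_=plate(im,c,8,(626,200),rad=63);print(r)
plan((r[0],r[1],0,r[4]+90))
```

```text
26.5 [627.01494225 200.43483138  68.45214283] [ 1.79918682e+02 -8.92153712e-02  1.05806473e+01]
[626.17 200.4  110.95  50.68 -79.38]
[ 0.001 -0.002 -0.001] [-0.13 -0.01  6.89]
```

apply_moves --targets "0 0 0 -0.1 0 2 6.5;0 0 0 -0.1 0 3.5 6.5;0 0 0 -0.1 0 4 6.5;0 0 0 -0.1 0 4 6.5;0 0 0 -0.1 0 4 6.5"

```text
time: 27.05
tool_pos: [626.6, 200.8, 28.4]
tcp_rot: [179.9, -0.1, 10.6]
ft_force: [-0.7, -0.2, 0.3]
finger_gap: 64.9
```

apply_moves --targets "0 0 0 0 0 0 6.5;0 0 0 0 0 0 6.5;0 0 0 0 0 0 6.5;0 0 0 0 0 0 6.5;0 0 0 0 0 0 6.5"

```text
time: 27.55
tool_pos: [626.4, 200.8, 28.0]
tcp_rot: [179.9, -0.1, 10.6]
ft_force: [-0.2, -0.0, -0.1]
finger_gap: 65.3
```

Settled at z=28.0. Going down 27.5 mm and gripping.

apply_moves --targets "0 0 0 0 0 1 6.5;0 0 0 0 0 2 6.5;0 0 0 0 0 2.5 6.5;0 0 0 0 0 2.75 6.5;0 0 0 0 0 2.75 6.5"

```text
time: 28.05
tool_pos: [625.7, 200.6, -0.7]
tcp_rot: [179.9, 0.0, 10.6]
ft_force: [0.3, -1.1, -0.3]
finger_gap: 65.3
```

apply_moves --targets "0 0 0 0 0 0 6;0 0 0 0 0 0 5.5;0 0 0 0 0 0 5;0 0 0 0 0 0 4.5;0 0 0 0 0 0 4.5" --force 30

```text
time: 28.55
tool_pos: [626.9, 200.9, 1.2]
tcp_rot: [179.9, -0.2, 10.6]
ft_force: [-1.8, 0.4, 5.5]
finger_gap: 48.9
```

Run:
```python
from h import *
snapshot("top"); s=sense(); im=snapshot("wrist")[:,:,::-1].copy(); c=cam("wrist",s); p=s["tool_pos"]; print(s["time"],p,s["ft_force"],s["tcp_rot"],s["finger_gap"])
r,_=plate(im,c,8,(626,200),rad=63); R=rot(s["tcp_rot"])[:2,:2]; print(r,"in tool",R.T@(r[:2]-p[:2]))
plan((p[0],p[1],110,10.6),(610,90,160,28),(560,-30,165,48),(505,-125,165,67),(486,-180,160,74.5))
```

```text
28.6 [626.86536781 200.86588181   1.16303875] [-1.20535775 -1.03038726  5.52727222] [ 1.79928874e+02 -1.48347971e-01  1.05991390e+01] 48.657486689169225
[626.44 205.35 101.59  50.63 -79.39] in tool [ 0.40668177 -4.48584923]
[ 0.001 -0.003  0.   ] [ 3.000e-02  1.000e-02 -1.088e+01]
[ 0.     0.    -0.304] [-3.7  10.59 -5.  ]
[-0.     0.    -0.349] [-10.05   8.25  -0.5 ]
[ 0.     0.    -0.332] [-10.74   2.27   0.  ]
[ 0.     0.    -0.131] [-5.81  0.4   0.5 ]
```

L gripped well: gap 48.7 and the TCP 1.2 mm above the plate's underside. Carrying it to the loading nest.

apply_moves --targets "0 0 0 0 0 -1 4.5;0 0 0 0 0 -3 4.5;0 0 0 0 0 -6 4.5;0 0 0 0 0 -9 4.5;0 0 0 0 0 -11 4.5"

```text
time: 29.15
tool_pos: [627.0, 201.1, 113.2]
tcp_rot: [179.9, -0.2, 10.6]
ft_force: [0.8, -0.9, -1.2]
finger_gap: 48.7
```

apply_moves --targets "0 0 -0.06 -0.7 2.1 -1 4.5;0 0 -0.12 -1.5 4.2 -2 4.5;0 0 -0.18 -2.2 6.3 -3 4.5;0 0 -0.24 -3 8.5 -4 4.5;0 0 -0.304 -3.7 10.6 -5 4.5"

```text
time: 29.65
tool_pos: [608.7, 89.0, 161.0]
tcp_rot: [179.9, -0.0, 28.2]
ft_force: [0.3, -0.6, -2.2]
finger_gap: 48.7
```

apply_moves --targets "0 0 -0.07 -2 1.6 -0.1 4.5;0 0 -0.14 -4 3.3 -0.2 4.5;0 0 -0.21 -6 5 -0.3 4.5;0 0 -0.28 -8 6.6 -0.4 4.5;0 0 -0.349 -10 8.2 -0.5 4.5"

```text
time: 30.15
tool_pos: [558.7, -30.4, 165.7]
tcp_rot: [179.9, -0.0, 48.2]
ft_force: [0.2, 0.1, -1.6]
finger_gap: 48.5
```

apply_moves --targets "0 0 -0.07 -2.1 0.5 0 4.5;0 0 -0.13 -4.3 0.9 0 4.5;0 0 -0.2 -6.4 1.4 0 4.5;0 0 -0.27 -8.6 1.8 0 4.5;0 0 -0.332 -10.7 2.3 0 4.5"

```text
time: 30.65
tool_pos: [504.2, -125.0, 165.7]
tcp_rot: [179.9, 0.0, 67.2]
ft_force: [-0.1, -0.8, -1.1]
finger_gap: 48.3
```

apply_moves --targets "0 0 -0.04 -1.8 0.1 0 4.5;0 0 -0.08 -3.6 0.2 0.2 4.5;0 0 -0.12 -5 0.3 0.4 4.5;0 0 -0.131 -5.8 0.4 0.5 4.5;0 0 -0.131 -5.8 0.4 0.5 4.5"

```text
time: 31.15
tool_pos: [485.6, -180.0, 160.4]
tcp_rot: [179.9, 0.0, 74.4]
ft_force: [0.6, 0.7, -1.1]
finger_gap: 48.4
```

Run:
```python
from h import *
snapshot("top");snapshot("top"); s=sense(); im=snapshot("wrist")[:,:,::-1].copy(); c=cam("wrist",s); p=s["tool_pos"]; print(s["time"],p,s["ft_force"],s["tcp_rot"],s["finger_gap"])
r,_=plate(im,c,p[2]+7,p[:2],rad=60); R=rot(s["tcp_rot"])[:2,:2]; print(r,"in tool",R.T@(r[:2]-p[:2]))
q,f=carousel(im,c,[566.1,-218.9,-15.5]); print(q,f)
a=np.radians(180+q[2]); n=q[:2]+90*np.array([np.cos(a),np.sin(a)]); print("nest",n)
plan((479.4,-194.9,75,74.5),(479.4,-194.9,50,74.5))
```

```text
31.25 [ 486.11494244 -179.03188851  160.60396462] [-0.09573646 -0.4062142  -1.05390327] [1.79888949e+02 8.79673799e-03 7.44757922e+01] 48.29955200643881
[ 483.97 -191.19   90.44   74.67  -15.48] in tool [-12.28863669   1.18736836]
[ 565.87023634 -218.78423308  -15.28678828] 0.2833333333333333
nest [ 479.05459485 -195.0556766 ]
[0.002 0.    0.   ] [-1.73 -0.25  8.56]
[0. 0. 0.] [ 0.  -0.   2.5]
```

apply_moves --targets "0 0 0 -0.8 -0.1 2 4.5;0 0 0 -1.6 -0.2 4 4.5;0 0 0 -1.73 -0.25 6 4.5;0 0 0 -1.73 -0.25 8 4.5;0 0 0 -1.73 -0.25 8.5 4.5"

```text
time: 31.8
tool_pos: [477.8, -194.0, 73.1]
tcp_rot: [-179.9, -0.0, 74.6]
ft_force: [-0.6, 0.4, -1.7]
finger_gap: 49.0
```

apply_moves --targets "0 0 0 0 0 0.8 4.5;0 0 0 0 0 1.6 4.5;0 0 0 0 0 2.3 4.5;0 0 0 0 0 2.4 4.5;0 0 0 0 0 2.4 4.5"

```text
time: 32.3
tool_pos: [479.2, -195.5, 51.5]
tcp_rot: [179.9, 0.0, 74.5]
ft_force: [-0.2, -0.3, -1.5]
finger_gap: 48.7
```

Run:
```python
from h import *
snapshot("top");snapshot("top"); s=sense(); im=snapshot("wrist")[:,:,::-1].copy(); c=cam("wrist",s); p=s["tool_pos"]; print(s["time"],p,s["ft_force"],s["tcp_rot"],s["finger_gap"])
q,f=carousel(im,c,[566.1,-218.9,-15.5],"pics/car5.png"); print(q,f)
a=np.radians(180+q[2]); n=q[:2]+90*np.array([np.cos(a),np.sin(a)]); R=rot(s["tcp_rot"])[:2,:2]; print("nest in tool",n,R.T@(n-p[:2]), "ref", R.T@(np.array([479.45,-194.95])-p[:2]))
r,_=plate(im,c,p[2]+7,p[:2],rad=60); print(r,"in tool",R.T@(r[:2]-p[:2]))
```

```text
32.4 [ 479.52669388 -195.67717745   51.98872897] [ 0.42498638  0.44650696 -1.6560784 ] [1.79849562e+02 3.86031076e-02 7.45382772e+01] 48.59276204277499
[ 566.14597195 -219.0995387   -15.3825585 ] 0.1625
nest in tool [ 479.37011414 -195.22590261] [ 0.39319926 -0.27121871] ref [ 0.68041368 -0.26777766]
[ 480.67 -196.02   90.48   50.07  -15.41] in tool [-0.02561619  1.19331893]
```

View pics/car5.png

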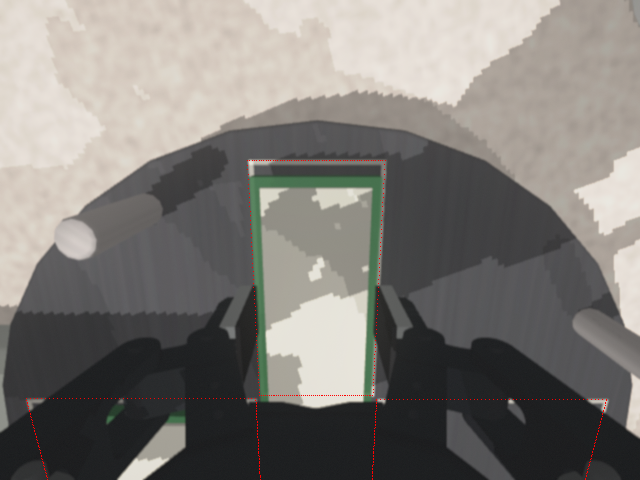

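Run:
```python
from h import *
s=sense(); im=cv2.imread("pics/car5.png"); c=cam("wrist",s); p=s["tool_pos"]; R=rot(s["tcp_rot"])[:2,:2]
hsv=cv2.cvtColor(im,cv2.COLOR_BGR2HSV); m=cv2.inRange(hsv,(40,60,30),(90,255,255))
for col in (290,317,345):
    row=np.nonzero(m[:300,col])[0][0]-.5; e=unproj(c,[[row,col]],p[2]+6.8)[0]; y=(R.T@(e-p[:2]))[1]; print(col,row,"edge y",y,"centre y",y+55)
```

```text
290 175.5 edge y -54.80518057306704 centre y 0.19481942693295906
317 175.5 edge y -54.81370233885817 centre y 0.186297661141829
345 175.5 edge y -54.8225382234386 centre y 0.17746177656140105
```

apply_moves --targets "0 0 0 0.03 -0.03 0.4 4.5;0 0 0 0.05 -0.04 0.7 4.5;0 0 0 0.05 -0.04 0.9 4.5;0 0 0 0.05 -0.04 1.05 4.5;0 0 0 0.05 -0.04 1.1 4.5"

```text
time: 32.95
tool_pos: [478.8, -194.8, 41.0]
tcp_rot: [179.9, 0.0, 74.5]
ft_force: [-6.9, 3.5, 12.4]
finger_gap: 48.7
```

apply_moves --targets "0 0 0 0 0 0 4.9;0 0 0 0 0 0 5.2;0 0 0 0 0 0 5.8;0 0 0 0 0 0 6.5;0 0 0 0 0 0 6.5"

```text
time: 33.45
tool_pos: [479.0, -194.9, 40.5]
tcp_rot: [179.9, 0.0, 74.5]
ft_force: [-0.4, -0.5, -0.2]
finger_gap: 65.3
```

apply_moves --targets "0 0 0 0 0 -1 6.5;0 0 0 0 0 -4 6.5;0 0 0 0 0 -8 6.5;0 0 0 0 0 -11 6.5;0 0 0 0 0 -11 6.5"

```text
time: 33.95
tool_pos: [482.0, -196.4, 157.1]
tcp_rot: [179.3, 0.1, 74.5]
ft_force: [0.7, -0.5, 0.8]
finger_gap: 65.2
```

Run:
```python
from h import *
for i in range(4): snapshot("top")
s=sense(); im=snapshot("wrist")[:,:,::-1].copy(); c=cam("wrist",s); p=s["tool_pos"]; print(s["time"],p,s["ft_force"],s["tcp_rot"],s["finger_gap"])
q,f=carousel(im,c,[566.1,-218.9,-15.5]); print(q,f)
a=np.radians(180+q[2]); n=q[:2]+90*np.array([np.cos(a),np.sin(a)]); print("nest",n)
r,_=plate(im,c,48,n,rad=60); print(r); cv2.imwrite("pics/l2.png",im)
plan((500,-140,155,44.5),(529,-76,148,14.5))
```

```text
34.15 [ 478.10899828 -194.45218033  149.58083206] [-0.91485123  0.43849031  0.76596635] [1.79980967e+02 1.16946135e-02 7.45395124e+01] 65.40334632683175
[ 565.57638327 -218.81842318  -15.4106498 ] 0.6291666666666667
nest [ 478.81224079 -194.90224499]
[ 479.93 -195.22  108.13   49.9   -15.43]
[-0.     0.     0.524] [ 5.82  0.68 -0.58]
[ 0.    -0.     0.524] [ 6.55 -2.53  0.7 ]
```

Run:
```python
from h import *
s=sense(); im=cv2.imread("pics/l2.png"); c=cam("wrist",s)
for rad in (63,66): print(plate(im,c,48,(478.8,-194.9),rad=rad))
hsv=cv2.cvtColor(im,cv2.COLOR_BGR2HSV); m=cv2.inRange(hsv,(40,60,30),(90,255,255))
k=np.array([np.cos(np.radians(-15.41)),np.sin(np.radians(-15.41))]); n=np.array([478.81,-194.9])
for t in (-12,0,12):
    P=n+t*np.array([-k[1],k[0]])+np.outer(np.arange(-65,65,.25),k); u=proj(c,np.c_[P,np.full(len(P),48)]).round().astype(int)
    v=np.nonzero(m[u[:,0],u[:,1]])[0]; print(np.arange(-65,65,.25)[v[[0,-1]]])
cv2.imwrite("pics/l2c.png",cv2.resize(im[120:330,180:460],None,fx=2.5,fy=2.5))
```

```text
(array([ 478.9 , -194.82,  109.24,   49.81,  -15.43]), 1575)
(array([ 478.9 , -194.82,  109.24,   49.81,  -15.43]), 1696)
[-54.75  55.  ]
[-54.75  55.  ]
[-54.75  55.  ]
```

View pics/l2c.png

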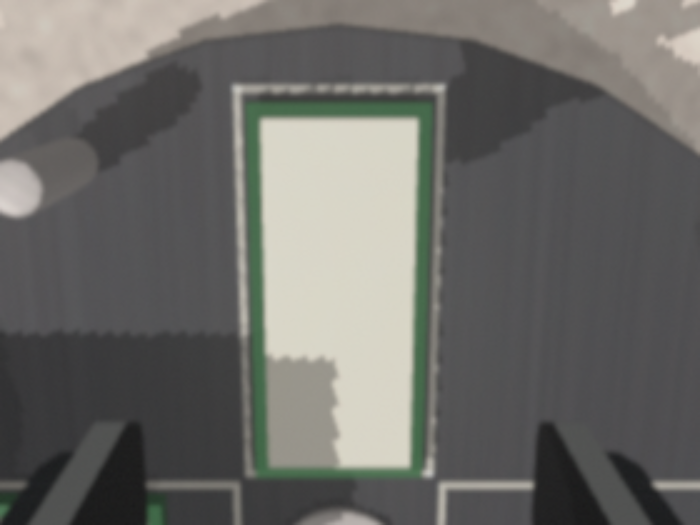

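L is centred in its outline (ends at −54.75/+55 mm from the nest centre). Now turning it under the head the same way.

apply_moves --targets "0 0 0.12 1.2 0.1 0 6;0 0 0.25 2.4 0.2 -0.2 6;0 0 0.37 3.6 0.4 -0.4 6;0 0 0.48 4.8 0.6 -0.5 5.5;0 0 0.524 5.8 0.7 -0.6 5"

```text
time: 34.7
tool_pos: [500.3, -139.8, 154.9]
tcp_rot: [-180.0, 0.0, 44.3]
ft_force: [-0.8, 0.4, 0.3]
finger_gap: 50.2
```

apply_moves --targets "0 0 0.12 1.3 -0.5 0 5;0 0 0.25 2.6 -1 0 5;0 0 0.37 4 -1.5 0.2 5;0 0 0.48 5.3 -2 0.5 5;0 0 0.524 6.5 -2.5 0.7 5"

```text
time: 35.2
tool_pos: [529.0, -76.5, 147.6]
tcp_rot: [-180.0, 0.1, 14.3]
ft_force: [0.0, -0.2, 0.2]
finger_gap: 49.5
```

Run:
```python
from h import *
for i in range(5): snapshot("top")
s=sense(); im=snapshot("wrist")[:,:,::-1].copy(); c=cam("wrist",s); p=s["tool_pos"]; print(s["time"],p,s["ft_force"],s["tcp_rot"],s["finger_gap"])
print([unproj(c,k["at"],90).round(1) for k in place_of("wrist","post0")])
plan((529,-76,60,14.5))
```

```text
35.45 [529.14122788 -77.62799025 148.70767369] [ 0.22632351 -0.3414877   0.08061616] [1.79948735e+02 7.55341137e-03 1.45854752e+01] 49.91793480417626
[array([[529.6, -75.4]])]
[ 0.001 -0.001  0.   ] [-0.   -0.21  8.92]
```

apply_moves --targets "0 0 0 0 -0.1 2.5 5;0 0 0 0 -0.2 5 5;0 0 0 0 -0.2 7.5 5;0 0 0 0 -0.2 8.8 5;0 0 0 0 -0.2 8.8 5"

```text
time: 36.05
tool_pos: [527.6, -75.5, 59.4]
tcp_rot: [-180.0, 0.1, 14.5]
ft_force: [-0.6, -0.3, -0.1]
finger_gap: 50.0
```

apply_moves --targets "0 0 0 0 0 0 3;0 0 0 0 0 0 1;0 0 0 0 0 0 0.5;0 0 0 0 0 0 0.5;0 0 0 0 0 0 0.5" --force 30

```text
time: 36.55
tool_pos: [530.8, -75.8, 63.2]
tcp_rot: [179.8, -0.2, 14.5]
ft_force: [-0.5, -0.1, 5.4]
finger_gap: 12.8
```

apply_moves --targets "0 0 -0.035 -0.52 0.01 0 0.5;0 0 -0.087 -1.29 0.06 0 0.5;0 0 -0.157 -2.32 0.18 0 0.5;0 0 -0.227 -3.33 0.38 0 0.5;0 0 -0.297 -4.33 0.65 0 0.5"

```text
time: 37.05
tool_pos: [490.7, -92.2, 63.2]
tcp_rot: [179.8, -0.3, 31.7]
ft_force: [2.2, 4.4, 5.2]
finger_gap: 12.9
```

apply_moves --targets "0 0 -0.087 -1.29 0.06 0 0.5;0 0 -0.175 -2.57 0.22 0 0.5;0 0 -0.262 -3.83 0.5 0 0.5;0 0 -0.349 -5.06 0.89 0 0.5;0 0 -0.436 -6.25 1.39 0 0.5"

```text
time: 37.55
tool_pos: [443.6, -136.5, 63.1]
tcp_rot: [179.9, -0.1, 56.7]
ft_force: [-4.4, 5.3, 12.1]
finger_gap: 13.1
```

apply_moves --targets "0 0 -0.087 -1.29 0.06 0 0.5;0 0 -0.175 -2.57 0.22 0 0.5;0 0 -0.262 -3.83 0.5 0 0.5;0 0 -0.349 -5.06 0.89 0 0.5;0 0 -0.436 -6.25 1.39 0 0.5"

```text
time: 38.05
tool_pos: [419.9, -198.0, 63.1]
tcp_rot: [179.9, 0.1, 81.7]
ft_force: [-6.5, 0.0, 12.3]
finger_gap: 13.4
```

apply_moves --targets "0 0 -0.087 -1.29 0.06 0 0.5;0 0 -0.175 -2.57 0.22 0 0.5;0 0 -0.262 -3.83 0.5 0 0.5;0 0 -0.332 -4.82 0.81 0 0.5;0 0 -0.384 -5.54 1.08 0 0.5"

```text
time: 38.55
tool_pos: [422.9, -254.8, 63.2]
tcp_rot: [179.9, 0.2, 103.6]
ft_force: [-5.5, 0.9, 11.5]
finger_gap: 12.8
```

apply_moves --targets "0 0 -0.017 -0.26 0 0 0.5;0 0 -0.017 -0.26 0 0 0.5;0 0 -0.017 -0.26 0 0 0.5;0 0 -0.017 -0.26 0 0 0.5;0 0 -0.017 -0.26 0 0 0.5"

```text
time: 39.05
tool_pos: [423.5, -256.9, 63.2]
tcp_rot: [179.9, 0.2, 104.5]
ft_force: [-6.8, -1.0, 11.0]
finger_gap: 13.1
```

apply_moves --targets "0 0 0 0 0 0 1.8;0 0 0 0 0 0 2.5;0 0 0 0 0 0 4;0 0 0 0 0 0 5;0 0 0 0 0 0 5"

```text
time: 39.55
tool_pos: [423.3, -255.8, 61.4]
tcp_rot: [179.9, 0.1, 104.5]
ft_force: [-0.0, 0.3, -0.1]
finger_gap: 50.1
```

apply_moves --targets "0 0 0 0 0 -1 5;0 0 0 0 0 -4 5;0 0 0 0 0 -8 5;0 0 0 0 -0.5 -12 5;0 0 0 0 -1 -14 5"

```text
time: 40.05
tool_pos: [414.7, -259.2, 206.5]
tcp_rot: [179.7, 0.3, 104.5]
ft_force: [0.1, -1.4, 0.4]
finger_gap: 49.7
```

apply_moves --targets "0 0 0 0 0 0 5;0 0 0 0 0 0 5;0 0 0 0 0 0 5;0 0 0 0 0 0 5;0 0 0 0 0 0 5"

```text
time: 40.55
tool_pos: [412.9, -257.7, 200.2]
tcp_rot: [180.0, -0.0, 104.5]
ft_force: [-0.7, -0.2, -0.3]
finger_gap: 49.9
```

apply_moves --targets "0 0 0 0 0 0 5;0 0 0 0 0 0 5;0 0 0 0 0 0 5;0 0 0 0 0 0 5;0 0 0 0 0 0 5"

```text
time: 41.05
tool_pos: [413.4, -258.2, 201.5]
tcp_rot: [179.9, 0.1, 104.4]
ft_force: [-0.6, 0.3, -0.0]
finger_gap: 49.9
```

Run:
```python
from h import *
it=snapshot("top")[:,:,::-1].copy(); sc=snapshot("scene")[:,:,::-1].copy(); s=sense(); im=snapshot("wrist")[:,:,::-1].copy(); c=cam("wrist",s); print(s["time"],s["tool_pos"],s["ft_force"],s["tcp_rot"],s["finger_gap"])
q,f=carousel(im,c,[566.1,-218.9,-15.5]); print(q,f)
v=np.vstack([np.hstack([cv2.resize(it[110:290,300:540],(400,300)),cv2.resize(im,(400,300))]),np.hstack([cv2.resize(sc[160:340,100:340],(400,300)),cv2.resize(it[120:320,80:345],(400,300))])]); cv2.imwrite("pics/end.png",v)
hsv=cv2.cvtColor(it,cv2.COLOR_BGR2HSV); m=np.zeros(it.shape[:2],bool); m[120:300,105:275]=True
print(rect((hsv[:,:,2]>140)&m,cam("top"),9.8,amin=80))
```

```text
41.15 [ 413.38335947 -258.23771645  201.50300569] [ 0.12287237 -0.15874241  0.13533872] [1.79917560e+02 8.32958760e-02 1.04448459e+02] 50.14006629468933
[ 565.93615908 -218.70148151  -15.41824662] 0.5458333333333333
[(429.7, 354.8, 129.0, 89.9, -85.92), (518.5, 239.2, 66.1, 11.6, -89.8), (753.0, 285.9, 395.3, 42.2, -89.71)]
```

View pics/end.png

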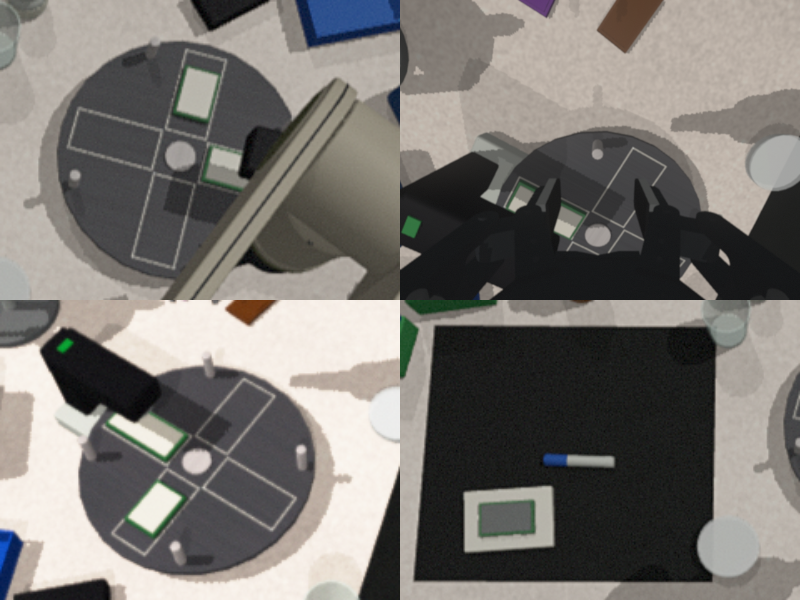

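Final views: L lies under the head in its outline, S is in the far nest, the blank is centred on the tile, and the marker and dish look unmoved. One numeric check of S and L, then hand-in.

Run:
```python
from h import *
sc=snapshot("scene")[:,:,::-1].copy(); c=cam("scene")
q,f=carousel(sc,c,[566,-218.8,-15.45]); print("scene fit",q,f)
a=np.radians(q[2]); n=q[:2]+90*np.array([np.cos(a),np.sin(a)])
r,_=plate(sc,c,48,n,rad=50); R=np.array([[np.cos(a),np.sin(a)],[-np.sin(a),np.cos(a)]]); print(n,r,"radial,tangential",R@(r[:2]-n))
it=snapshot("top")[:,:,::-1].copy(); c=cam("top"); q,f=carousel(it,c,[566,-218.8,-15.45]); print("top fit",q,f)
a=np.radians(q[2]); n=q[:2]+90*np.array([np.cos(a),np.sin(a)]); r,_=plate(it,c,48,n,rad=50); R=np.array([[np.cos(a),np.sin(a)],[-np.sin(a),np.cos(a)]]); print(n,r,R@(r[:2]-n))
```

```text
scene fit [ 564.95481973 -218.19365406  -15.27150899] 0.9083333333333333
[ 651.77678592 -241.89905823] [ 651.53 -241.08   72.97   54.13  -15.38] radial,tangential [-0.45380606  0.72513429]
top fit [ 566.61015513 -215.95093838  -15.52351543] 0.9604166666666667
[ 653.32701738 -240.03798473] [ 651.46 -238.95   73.15   50.05  -15.32] [-2.09009142  0.54861875]
```

```bash
python3 -c "
from bench import *
print(sense()['time'], hand_in())"
```

```text
the job is handed in; nothing more can be done
41.3 None
```

The job is done and handed in at 41.3 s of robot time. The blank is on the tile, and both white plates present were imaged, shortest first.

- **Blank:** it was gripped by its long glass edges and laid on the tile. The last close check put it about 0.4 mm from the tile centre and 0.3° out of line. The final picture also shows it in place.
- **White plates:** only the short (S) and long (L) plates were there. Each was laid in the loading place and turned a quarter turn counter-clockwise by pinching a post. S stayed under the camera for about 10 s before L was placed. L had about 2 s with the hand off before hand-in.
- **Knocked plate:** L was pushed about 5 cm aside just before I picked it up. I measured it again and gripped it at its new position.
- **Placing:** after release, S was within about 0.2 mm of its place's centre and L within about 0.15 mm. At the end the carousel fit was −15.42°, against −15.47° at the start, so it was clicked in.

**Last checks that disagreed or fell short:**
- The scene camera puts S about 0.9 mm off centre, but the coarser top camera reads 2.1 mm inward. I take most of that as the glass side showing in the view, since the wrist camera saw S centred.
- L was not measured again under the head, only seen lying in its outline there.
- S was gripped with the finger ends about 4 mm higher than planned. The measurements in the grip show the pads on the glass edge and clear of the coating.

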